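# Roll down the veneer on a barrel-top lid in a floating holder

### The arm

A 6-joint arm with a two-finger parallel gripper is mounted at the origin on the work surface. World frame = base frame: x ahead of the robot, y to its left, z up, the work surface at z = 0. Lengths are in m, angles in rad, forces in N, time in s.
With the tool pointing down it reaches from about 0.325 to 0.875 m from the base axis. Payload 4.4 kg.
Tool frame: the origin (TCP) lies on the centre line of the jaws, within the pads' length; the fingertips stand 14 mm ahead of it and the grasp point (between the pads) lies 5 mm behind it; z points along the fingers, y is the line along which they close (so a half turn about z gives the same grasp; the last joint's range is limited). The gripper opens to 85 mm and grips with 20 to 120 N. Pads are 22 mm wide; open, the fingers measure 114 mm over their backs; the gripper's body (76 mm by 85 mm) begins 54 mm behind the grasp point. The pads swing forward as they close: fully open they stand 13 mm farther back than shut.
Start: joints at [-1.391, 0.207, 1.542, -0, 1.393, -0.15], TCP at [0.187, -0.544, 0.208] pointing down, gripper open.
Joint ranges: [-2.73, 2.73], [-0.86, 2.22], [0.23, 2.46], [-1.11, 4.25], [0.08, 2.63], [-2.82, 2.82]. Speed limits (rad/s): [2.79, 2.79, 3.14, 3.14, 3.14, 3.14].

### API

Orientations are given as a 3x3 rotation matrix whose columns are the frame's x, y, z axes.
In Python, from cell import env gives the robot as it stands.
- The arm moves only by the tool drive_tool, never from a script. Its argument "deltas" is text: rows parted by semicolons, each of 5 numbers parted by spaces: the shift along the tool's x, y, z normalised to -1 to 1, where 1 is 750 mm, then the turn about the tool's z normalised to -1 to 1, where 1 is 180 degrees, then the opening, from -1 (shut) to 1 (fully open). A call has 1 to 20 rows; each row is the pose to reach, as a shift and turn from the pose commanded when the call began, along the tool's axes at that moment, turning the shorter way round; what a row does not reach only later rows make up. A row lasts 1/10 s, in which the tool goes at most 50 mm and 8.59 degrees, less where a joint would pass 70% of its speed; a pose out of reach is approached as far as the arm can. A call with a number of a shift or a turn outside -1 to 1 is refused whole. A call with a gripper value outside its range is refused whole. The fingers move at their own pace and stop on an object; "grip_force" is the grip in N (left out, the last holds). Time passes only in rows, so rows that repeat a pose let the fingers close. It gives the time, the measured TCP pose, the force, the opening and the grip force at its end, in the units of the state.
- env.sense(): the state, without advancing time (a new reading comes with each control period).
- env.snapshot(name): name is "scene" or "top"; returns a dict with "color" (400x640x3 uint8, blue, green, red), "vfov" (degrees; the focal length in pixels is half the picture's height over the tangent of half this angle, whatever the lens; pixels are square), "cx", "cy" (the principal point, pixels), "R" (3x3) and "t" (3): a world point X has camera coordinates R X + t. Camera axes: x right, y down, z forward; pixel columns grow to the right and rows downward; lengths in m; the calibration is good to about 2 mm. A picture is of the moment at which its call begins. There is no depth.
- env.finish_job(): hands the job in; it is judged then, once.
The state is a dict: "time_s": time; "qpos": joint angles; "dq": joint speeds; "tau": joint torques, N m; "eef_pos": TCP position; "ee_rot": TCP orientation; "wrist_force": force on the tool from outside, world axes, zero at the start; "moment": the same for the moment, N m; "gripper_width": finger opening in m; "finger_force": force on a finger pad.
Only numpy, scipy, OpenCV 4.12 (cv2) and the standard library are available. Lean on these libraries where they do the work, as an engineer would, in place of code of your own. Each camera call takes 0.05 s, during which the arm holds its last target. There are 200 camera calls.

### The job

Take the hand roller from its stand and roll down the glued veneer on the floating curved lid with about 6 N all the way: rest a second on the blue band, roll to the white crown line, keep pressing there for five seconds, then roll on and rest a second on the yellow band. Touch down and lift off only over the bands and stay on the veneer between them; never press hard, let the carriage reach its end stops, touch lid or holder with anything but the roller, or disturb the other things. Finish holding the roller upright in the air clear above the lid, with the carriage settled back in the middle.

Things in the scene. Friction and masses are not known exactly. Their poses are not given: they have to be found in the camera images.
- holder: Floating work holder, fixed to the table: grey base 150 (x) x 430 (y) x 12 mm, two steel rails, a blue end block 52 mm tall at each end. Origin: centre of its underside on the table, straight below the lid's crown when the carriage is central. Its y axis is the carriage's sliding direction, z is up; it stands turned about z.
- carriage (a joint): Travel along the holder's +y, m; 0 = centre and at rest, end stops at +-0.100. Centring springs 12 N/m in all, damping 3 N s/m, little friction; carriage, bed and lid together 1.9 kg. A roller pressing with F at distance s from the crown drives it towards -s with F*s/300 mm: above 3.6 N the crown is unstable (0.7 s at 6 N), and for s held at +40 mm with 6 N it rests near -67 mm.
- bed (a joint): Sink of the sprung bed that carries the lid, m, positive downwards; 0 = unloaded and at rest, bottom stop at 0.030. Spring 450 N/m (6 N sinks it 13 mm), bed and lid 0.6 kg, damping 10 N s/m.
- lid: Wooden barrel-top lid 106 (x) x 166 (y) x 35 mm, fixed on the bed. Top: cylinder arc of radius 300 mm, axis along x, crown in the middle, from y -78 to 78 mm. Origin: centre of underside, 35 mm below the crown; axes parallel to the holder's. Dark veneer strip 66 mm wide along y, blue band at y 30 to 54 mm, white crown line at y 0, yellow band at y -30 to -54 mm.
- lid_crown (a point): Point on the lid's top at the middle of the white crown line, 121 mm above the table when unloaded; axes parallel to the holder's. The place of the roller on the lid is the y of roller_axle in this frame.
- roller: Loose hand roller, 0.28 kg, upright in the stand. Red handle 30 (x) x 24 (y) mm, 62 to 164 mm above the origin; below it a steel plate 84 x 36 x 8 mm (underside at 46 mm) and a fork with a black rubber wheel, radius 20 mm, 50 mm wide, turning freely about the roller's x axis, so it rolls along its y. Origin: lowest point of the wheel; z up the handle.
- roller_axle (a point): Centre of the roller's wheel, 20 mm above the roller's origin.
- stand: Fixed plywood stand, an open box 84 (x) x 62 (y) x 53 mm, walls 7 mm. Origin: centre of its underside. The roller's steel plate rests on its two end walls, the wheel hangs inside; the roller lifts straight out. Its x axis is the roller's x.
- brush_tin: Bystander: tin can with paint brushes, radius 40, 165 mm tall; origin under its centre.
- paint_bottle: Bystander: blue paint bottle, radius 30, 150 mm tall; origin under its centre.
- sanding_block: Bystander: grey sanding block 70 x 100 x 28 mm; origin under its centre.
- mug: Bystander: white mug, radius 38, 85 mm tall; origin under its centre.
Things that resemble listed ones, but are neither listed nor needed, are in the scene too. There is more than one size of the roller; the job needs the middle-sized.

How it is judged:
On the way, in this order (a step that is already met when the one before it is completed fails the run):
1. the roller presses on the blue band with 3.5 to 8.5 N (contact force between roller and lid between 3.5 and 8.5 N and y of roller_axle in the frame of lid_crown between 0.028 and 0.058 m), for 0.5 s.
2. the roller is kept within 15 mm of the crown line with 3.5 to 8.5 N for 4 s (contact force between roller and lid between 3.5 and 8.5 N and y of roller_axle in the frame of lid_crown between -0.015 and 0.015 m), for 4 s.
3. the roller presses on the yellow band with 3.5 to 8.5 N (contact force between roller and lid between 3.5 and 8.5 N and y of roller_axle in the frame of lid_crown between -0.058 and -0.028 m), for 0.5 s.
At the end, for the whole second after the job is handed in: Roller held in the fingers, upright within 0.3 rad, wheel centre 50 mm or more above the crown, within 200 mm of the holder's middle, off the lid; carriage within 20 mm of centre and under 0.06 m/s; bystanders moved under 30 mm (z of roller_axle in the frame of lid_crown above 0.05 m and horizontal distance between roller_axle and holder below 0.2 m and angle between roller's own z axis and vertical below 0.3 rad and contact force between the fingers and roller above 2 N and contact force between roller and lid below 0.1 N and value of joint carriage between -0.02 and 0.02 m and velocity of joint carriage between -0.06 and 0.06 m/s and distance of each of brush_tin, paint_bottle, sanding_block, mug from where it was at the start of the episode below 0.03 m); the arm keeps its last pose, push and grip.
It fails at once if the roller presses on the lid with more than 12 N (contact force between roller and lid above 12 N).
It fails at once if the roller is off the veneer (under 1 N, less than 10 mm above it) between the bands, within 24 mm of the crown (y of roller_axle in the frame of lid_crown between -0.024 and 0.024 m and z of roller_axle in the frame of lid_crown below 0.03 m and contact force between roller and lid below 1 N).
It fails at once if the carriage runs to an end stop (beyond 95 mm) (value of joint carriage above 0.095 m or value of joint carriage below -0.095 m).
It fails at once if the fingers or the arm touch the lid or the holder (contact force between any of the fingers, the arm and holder above 1 N).
It fails at once if a bystander is pushed more than 30 mm or tipped (distance of any of brush_tin, paint_bottle, sanding_block, mug from where it was at the start of the episode above 0.03 m or angle between any of brush_tin, paint_bottle, sanding_block, mug's own z axis and vertical above 0.4 rad).
It also fails if it takes over 72 s, if anything falls off the work surface, if the arm or the gripper's body presses on something with over 40 N, if the wrist force passes 120 N, or if a joint passes its speed limit or range.

## Working session

There is one attempt and no reset: what is moved stays moved. The work goes in short steps, Python scripts to look and compute and a tool call to move; the robot and the scene stay as the last step left them, time stands still between calls to the robot, and variables do not carry over. Pictures are saved under pics/ and viewed, at most 10 in all, crops included, and the job is handed in when it is done.

Besides the shell and the picture viewer there is one more tool, called after "Emit:" as name(argument=value, ...) on one line, values as JSON. drive_tool: Moves the arm, as the interface text tells. Its arguments: {"type":"object","properties":{"deltas":{"type":"string"},"grip_force":{"type":"number"}},"required":["deltas"]}

```bash
mkdir -p pics
python3 - <<'E'
from cell import env
import cv2,pickle
d={}
for n in("scene","top"):
    s=env.snapshot(n); d[n]=s; cv2.imwrite(f"pics/{n}0.png",s["color"])
    print(n,s["vfov"],s["cx"],s["cy"],s["R"],s["t"])
pickle.dump(d,open("s0.pkl","wb"))
s=env.sense();print(s)
E
```

```text
scene 43.542074960794174 321.2510684621486 197.40253143834454 [[ 0.86694196  0.49832926 -0.00892104]
 [ 0.35026435 -0.62189241 -0.70040325]
 [-0.35457936  0.60408425 -0.7136916 ]] [-0.48885067 -0.15611315  1.75201072]
top 45.21309257264819 321.54460193695905 200.19794032494053 [[-0.01908509 -0.99980252  0.00553827]
 [-0.98276886  0.01774077 -0.18398544]
 [ 0.18385085 -0.00895422 -0.98291337]] [-0.02667807  0.59406949  1.4945681 ]
{'time_s': 0.1, 'qpos': array([-1.39047965e+00,  2.07349726e-01,  1.54284624e+00,  1.23454169e-05,
        1.39352548e+00, -1.50527586e-01]), 'dq': array([-4.24216526e-04, -1.34680820e-03, -3.49318374e-03, -1.42716951e-03,
       -8.05143371e-04, -6.29467907e-06]), 'tau': array([-7.04302347e-04, -3.84092796e+01, -2.92549074e+01, -2.86004097e-04,
        4.78813599e-03,  4.67835562e-06]), 'eef_pos': array([ 0.18662538, -0.54307398,  0.2072168 ]), 'ee_rot': array([[ 9.45769202e-01,  3.24839160e-01, -3.69825134e-04],
       [ 3.24839201e-01, -9.45766936e-01,  2.09645775e-03],
       [ 3.31243189e-04, -2.10289887e-03, -9.99997734e-01]]), 'wrist_force': array([ 0.33148818, -0.54550233,  0.259443  ]), 'moment': array([ 0.02414464, -0.00414686, -0.04207763]), 'finger_force': 0.0, 'gripper_width': 0.08520081433545161}
```

View pics/scene0.png

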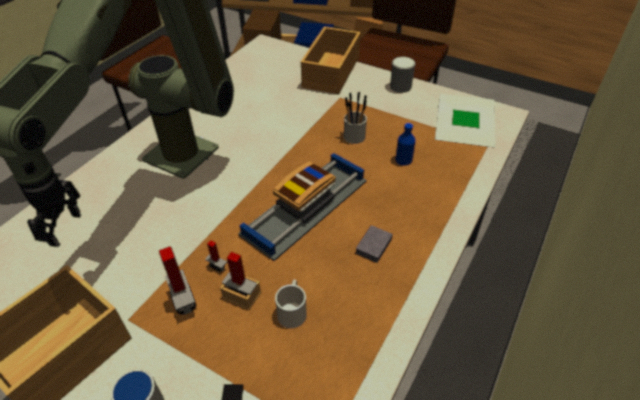

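View pics/top0.png

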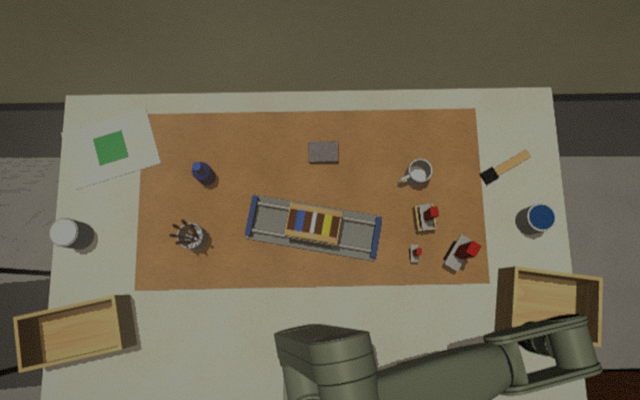

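The scene view has three red-handled rollers: large (172,268), small (213,255) and middle-sized (236,270), which sits in the plywood stand and is at about (428,215) in the top view. I choose the one in the stand. The holder's blue blocks are at (247,217) and (376,237) in the top view, with the blue band towards world +y.

```bash
cat > h.py <<'E'
import numpy as np,cv2
def ray(s,p):
    f=len(s["color"])/2/np.tan(np.radians(s["vfov"]/2))
    d=s["R"].T@np.array([(p[0]-s["cx"])/f,(p[1]-s["cy"])/f,1.])
    return -s["R"].T@s["t"],d/np.linalg.norm(d)
def onz(s,p,z):
    o,d=ray(s,p); return o+d*(z-o[2])/d[2]
def proj(s,X):
    f=len(s["color"])/2/np.tan(np.radians(s["vfov"]/2))
    c=s["R"]@X+s["t"]; return np.array([s["cx"],s["cy"]])+f*c[:2]/c[2]
def tri(sa,pa,sb,pb):
    a,u=ray(sa,pa);b,v=ray(sb,pb)
    M=np.stack([u,-v],1);k=np.linalg.lstsq(M,b-a,rcond=None)[0]
    P,Q=a+k[0]*u,b+k[1]*v; return (P+Q)/2,np.linalg.norm(P-Q)
def blobs(m,amin=15):
    n,l,st,c=cv2.connectedComponentsWithStats(m.astype(np.uint8))
    return [(st[i,4],c[i],cv2.minAreaRect(np.argwhere(l==i)[:,::-1].astype(np.float32))) for i in range(1,n) if st[i,4]>=amin]
E
python3 - <<'E'
from h import *
import pickle
D=pickle.load(open("s0.pkl","rb"))
for n in D:
    s=D[n];h=cv2.cvtColor(s["color"],cv2.COLOR_BGR2HSV).astype(int);H,S,V=h[...,0],h[...,1],h[...,2]
    for nm,m in(("red",((H<8)|(H>172))&(S>180)&(V>80)),("blue",(abs(H-112)<12)&(S>140)&(V>50)),("yel",(abs(H-26)<6)&(S>170)&(V>130))):
        for a,c,r in blobs(m):
            if n=="top" and c[1]>300: continue
            print(n,nm,a,c.round(1),np.round(cv2.boxPoints(r),1).tolist(),"z52:",onz(s,c,.052)[:2].round(4),"z171",onz(s,c,.171)[:2].round(4))
a=cv2.resize(D["scene"]["color"][225:325,150:310],None,fx=4,fy=4,interpolation=2)
b=cv2.resize(D["top"]["color"][190:280,395:490],None,fx=4,fy=4,interpolation=2)
cv2.imwrite("pics/c1.png",cv2.resize(np.hstack([a[:360],b]),None,fx=.78,fy=.78))
E
```

```text
scene red 36 [211.3 243.5] [[208.0, 241.0], [215.0, 241.0], [215.0, 246.0], [208.0, 246.0]] z52: [ 0.3833 -0.3006] z171 [ 0.4619 -0.3676]
scene red 138 [166.4 254.1] [[159.10000610351562, 250.3000030517578], [169.89999389648438, 246.6999969482422], [173.60000610351562, 257.79998779296875], [162.8000030517578, 261.3999938964844]] z52: [ 0.2993 -0.3909] z171 [ 0.3872 -0.448 ]
scene red 90 [233.5 256.8] [[226.8000030517578, 258.3999938964844], [230.60000610351562, 250.8000030517578], [240.60000610351562, 255.8000030517578], [236.8000030517578, 263.3999938964844]] z52: [ 0.4655 -0.3075] z171 [ 0.5351 -0.3738]
scene blue 389 [307.9  32. ] [[295.0, 23.0], [324.0, 23.0], [324.0, 43.0], [295.0, 43.0]] z52: [-0.0104  0.8793] z171 [0.1114 0.6828]
scene blue 31 [408.2 126.1] [[404.6000061035156, 127.5999984741211], [405.79998779296875, 122.9000015258789], [411.6000061035156, 124.4000015258789], [410.5, 129.10000610351562]] z52: [0.6522 0.461 ] z171 [0.7013 0.3104]
scene blue 140 [406.5 139.8] [[399.0, 134.0], [413.0, 134.0], [413.0, 145.0], [399.0, 145.0]] z52: [0.6772 0.3877] z171 [0.7235 0.24
[... 1112 characters left out ...]
6 [472.9 248.7] [[465.1000061035156, 251.5], [471.5, 240.39999389648438], [480.70001220703125, 245.6999969482422], [474.3999938964844, 256.79998779296875]] z52: [ 0.4287 -0.5159] z171 [ 0.4193 -0.4775]
top red 28 [418.2 251.4] [[416.0, 254.0], [416.0, 249.0], [421.0, 249.0], [421.0, 254.0]] z52: [ 0.4233 -0.3412] z171 [ 0.4143 -0.3165]
top blue 417 [541.6 216.6] [[530.0, 206.0], [553.0, 206.0], [553.0, 227.0], [530.0, 227.0]] z52: [ 0.5276 -0.7453] z171 [ 0.5105 -0.689 ]
top yel 49 [328.1 225.7] [[323.5, 233.8000030517578], [328.79998779296875, 215.39999389648438], [333.1000061035156, 216.60000610351562], [327.79998779296875, 235.10000610351562]] z52: [ 0.5107 -0.0571] z171 [ 0.495  -0.0545]
```

View pics/c1.png

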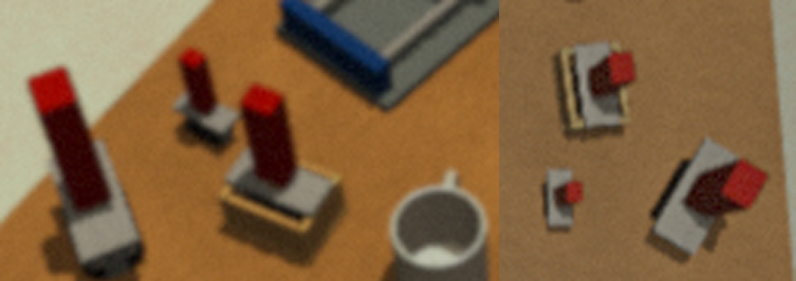

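The middle-sized roller stands in the plywood stand. Its lit red top triangulates to z of about 171 mm, which matches the description. Next I need the holder and plate edges close up.

Run:
```python
from h import *
import pickle
D=pickle.load(open("s0.pkl","rb"))
print(tri(D["scene"],(233.5,256.8),D["top"],(433.6,211.4)))
T=D["top"]["color"];S=D["scene"]["color"]
def up(im,f): return cv2.resize(im,None,fx=f,fy=f,interpolation=cv2.INTER_CUBIC)
a=up(T[190:265,240:390],5) #750x375
b=up(T[195:240,405:445],5) #200x225
c=up(S[245:310,215:265],5) #
cv=np.zeros((600,750,3),np.uint8);cv[:375]=a;cv[375:600,:200]=b;e=c[:225];cv[375:600,210:460]=e
cv=cv2.convertScaleAbs(cv,alpha=1.6)
cv2.imwrite("pics/c2.png",cv)
cv2.imwrite("pics/c3.png",cv2.convertScaleAbs(up(S[150:262,235:370],5),alpha=1.6))
```

```text
(array([ 0.53240246, -0.37063171,  0.16577329]), np.float64(0.0009926642315280611))
```

View pics/c2.png

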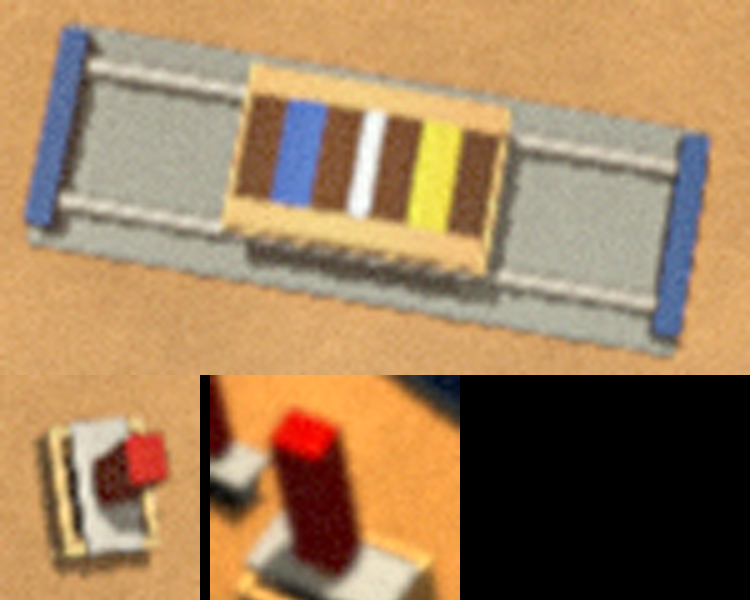

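View pics/c3.png

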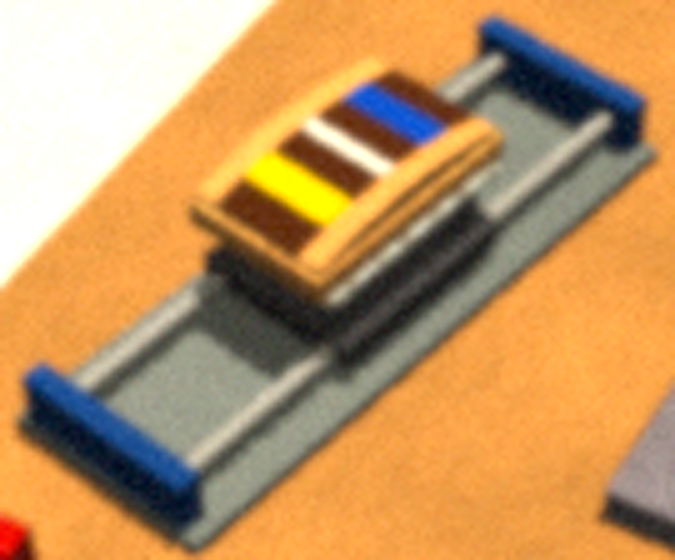

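The top view shows the block tops with centres at about (251,215) and (376,237) in the full image, and the white line at (313.6,222.5). The plate's long axis is about 9° off the image vertical.

Run:
```python
from h import *
import pickle
D=pickle.load(open("s0.pkl","rb"));T,S=D["top"],D["scene"]
def hsv(s):
    h=cv2.cvtColor(s["color"],cv2.COLOR_BGR2HSV).astype(int);return h[...,0],h[...,1],h[...,2]
def crop(m,x0,x1,y0,y1):
    k=np.zeros_like(m);k[y0:y1,x0:x1]=m[y0:y1,x0:x1];return k
H,s,V=hsv(T)
bl=[]
for a,c,r in blobs(crop((abs(H-112)<14)&(s>80)&(V>40),240,390,190,265)):
    P=np.array([onz(T,q,.052)[:2] for q in cv2.boxPoints(r)]);print("top blue",a,onz(T,c,.052)[:2].round(4),P.round(4).tolist());bl.append(onz(T,c,.052)[:2])
for a,c,r in blobs(crop((s<60)&(V>150),300,325,208,236),8):
    print("white top",a,c,onz(T,c,.121).round(4)); wt=c
for a,c,r in blobs(crop((s<110)&(V>85),408,434,200,232),8):
    print("plate",a,c,cv2.boxPoints(r).tolist(),onz(T,c,.061).round(4),[onz(T,q,.061)[:2].round(4) for q in cv2.boxPoints(r)])
H,s,V=hsv(S)
for a,c,r in blobs(crop((s<100)&(V>120),290,320,168,190),8):
    print("white sc",a,c,onz(S,c,.121).round(4),tri(T,wt,S,c))
c=(302.9+.0,180); print(tri(T,wt,S,(304.4,179.2)))
for nm,pts in(("near",[(40,372),(192,487)]),("far",[(493,24),(637,103)])):
    print(nm,[onz(S,(235+p[0]/5-.4,150+p[1]/5-.4),.052)[:2].round(4) for p in pts])
for p in [(129,436),(163,433),(167,477),(131,480)]:
    print(onz(T,(405+p[0]/5-.4,195+(p[1]-375)/5-.4),.171)[:2].round(4))
```

```text
top blue 164 [0.5493 0.19  ] [[0.4901, 0.2081], [0.6134, 0.1848], [0.6105, 0.1717], [0.4872, 0.1953]]
top blue 143 [0.5302 0.0347] [[0.5009, 0.0517], [0.5637, 0.0408], [0.5594, 0.0178], [0.4966, 0.029]]
top blue 188 [ 0.4725 -0.2081] [[0.4118, -0.189], [0.5363, -0.2127], [0.5336, -0.2281], [0.4093, -0.2041]]
white top 42 [313.         221.61904762] [ 0.5149 -0.0097  0.121 ]
plate 217 [424.03686636 216.04147465] [[414.8433837890625, 203.3981170654297], [431.9415283203125, 202.6547088623047], [433.1151123046875, 229.6471710205078], [416.0169677734375, 230.3905792236328]] [ 0.5349 -0.3644  0.061 ] [array([ 0.5765, -0.3373]), array([ 0.5779, -0.3924]), array([ 0.4907, -0.3908]), array([ 0.4893, -0.3362])]
white sc 72 [304.125      178.91666667] [ 0.513  -0.0107  0.121 ] (array([ 0.5140265 , -0.01035504,  0.12150361]), np.float64(0.0021257178679087527))
(array([ 0.51444351, -0.01014592,  0.12028703]), np.float64(0.0015011701654391047))
near [array([ 0.4164, -0.1987]), array([ 0.5403, -0.2261])]
far [array([0.4958, 0.1988]), array([0.6137, 0.1761])]
[ 0.546  -0.3603]
[ 0.5474 -0.3807]
[ 0.5209 -0.3814]
[ 0.5195 -0.3599]
```

```bash
cat >> h.py <<'E'
def go(st,target,yaw):
    """row numbers from current pose to target TCP, yaw (deg) of tool x"""
    R=st["ee_rot"];d=R.T@(np.array(target)-st["eef_pos"])/.75
    y=np.degrees(np.arctan2(R[1,0],R[0,0])); return d.round(4),round((y-yaw)/180,4),y
E
python3 - <<'E'
from h import *
from cell import env
import pickle
D=pickle.load(open("s0.pkl","rb"));T,S=D["top"],D["scene"]
P=[onz(T,(405+a/5-.4,195+(b-375)/5-.4),.061)[:2] for a,b in[(72,425),(125,418),(147,550),(90,553)]]
Q=[onz(S,(150+a/3.12-.4,225+b/3.12-.4),.061)[:2] for a,b in[(224,182),(243,150),(338,178),(305,213)]]
print(np.round(P,4).tolist(),np.mean(P,0));print(np.round(Q,4).tolist(),np.mean(Q,0))
for p in(P,Q):
    for i in range(4):
        d=p[(i+1)%4]-p[i];print(np.linalg.norm(d).round(4),np.degrees(np.arctan2(d[1],d[0])).round(1))
st=env.sense()
print(go(st,(.5335,-.371,.26),7),go(st,(.5335,-.371,.127),7),st["time_s"])
E
```

```text
[[0.5724, -0.3504], [0.5763, -0.3848], [0.4908, -0.3936], [0.4895, -0.3572]] [ 0.53223147 -0.37149529]
[[0.4948, -0.3963], [0.4887, -0.3626], [0.5747, -0.3465], [0.571, -0.3879]] [ 0.53230986 -0.37333812]
0.0346 -83.4
0.086 -174.1
0.0364 92.0
0.0831 4.7
0.0343 100.3
0.0876 10.6
0.0416 -95.1
0.0767 -173.7
(array([ 0.512 , -0.0669, -0.0701]), np.float64(0.0664), np.float64(18.955834420934558)) (array([ 0.5119, -0.0665,  0.1073]), np.float64(0.0664), np.float64(18.955834420934558)) 0.1
```

Emit:
drive_tool(deltas="0 0 -0.0667 0 1;0.1 0 -0.12 0.03 1;0.3 -0.04 -0.12 0.07 1;0.51 -0.068 -0.12 0.07 1;0.51 -0.068 -0.12 0.07 1;0.51 -0.068 -0.12 0.07 1;0.51 -0.068 -0.12 0.07 1;0.51 -0.068 -0.12 0.07 1;0.51 -0.068 -0.12 0.07 1;0.51 -0.068 -0.12 0.07 1;0.51 -0.068 -0.12 0.07 1;0.51 -0.068 -0.12 0.07 1;0.51 -0.068 -0.12 0.07 1")

```text
time_s: 1.4
eef_pos: [0.5307, -0.3723, 0.2981]
ee_rot: [[0.994, 0.109, -0.001], [0.109, -0.994, 0.0], [-0.001, -0.0, -1.0]]
wrist_force: [-0.2, -0.5, -0.2]
gripper_width: 0.0854
finger_force: 0.0
```

Run:
```python
from h import *
from cell import env
st=env.sense();print(st["eef_pos"],st["dq"].round(4),st["wrist_force"],go(st,(.5325,-.372,.127),6.5),st["time_s"])
S=env.snapshot("scene");cv2.imwrite("pics/s1.png",S["color"])
```

```text
[ 0.53067109 -0.37229445  0.29809713] [-0.0055 -0.0044 -0.0028  0.0005 -0.0005  0.0006] [-0.17343765 -0.52327429 -0.19059604] (array([ 2.600e-03, -1.000e-04,  2.281e-01]), np.float64(-0.0015), np.float64(6.238583194322112)) 1.4
```

View pics/s1.png

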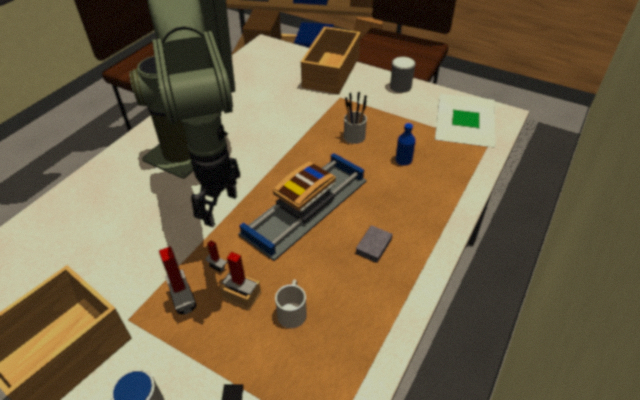

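The gripper hangs above the stand roller, with its fingers at about (215,200) and well clear. The bystanders haven't moved.

Emit:
drive_tool(deltas="0.0025 0 0.06 0 1;0.0025 0 0.12 0 1;0.0025 0 0.17 0 1;0.0025 0 0.21 0 1;0.0025 0 0.228 0 1;0.0025 0 0.228 0 1;0.0025 0 0.228 0 -1;0.0025 0 0.228 0 -1;0.0025 0 0.228 0 -1;0.0025 0 0.228 0 -1;0.0025 0 0.228 0 -1;0.0025 0 0.228 0 -1;0.0025 0 0.228 0 -1;0.0025 0 0.228 0 -1;0.0025 0 0.228 0 -1;0.0025 0 0.228 0 -1", grip_force=90)

```text
time_s: 3.05
eef_pos: [0.5347, -0.3713, 0.1291]
ee_rot: [[0.994, 0.111, 0.002], [0.111, -0.994, -0.001], [0.002, 0.001, -1.0]]
wrist_force: [-0.4, 1.6, 6.2]
gripper_width: 0.0223
finger_force: 89.5
```

Emit:
drive_tool(deltas="0 0 -0.02 0 -1;0 0 -0.06 0 -1;0 0 -0.1 0 -1;0 0 -0.15 0 -1;0 0 -0.2 0 -1;0 0 -0.24 0 -1;0 0 -0.24 0 -1;0 0 -0.24 0 -1;0 0 -0.24 0 -1;0 0 -0.24 0 -1")

```text
time_s: 4.05
eef_pos: [0.5327, -0.3702, 0.3037]
ee_rot: [[0.994, 0.111, -0.005], [0.111, -0.994, 0.004], [-0.004, -0.005, -1.0]]
wrist_force: [0.4, -0.2, -2.9]
gripper_width: 0.0222
finger_force: 88.4
```

Run:
```python
from h import *
from cell import env
st=env.sense();print(st["eef_pos"],st["wrist_force"],st["moment"],st["gripper_width"],st["time_s"])
S=env.snapshot("scene");T=env.snapshot("top");cv2.imwrite("pics/s2.png",cv2.resize(np.hstack([S["color"][100:330,150:400],T["color"][180:410,330:550]]),None,fx=1.7,fy=1.7))
c=np.array([.514,-.010]);print("to blue +38:",go(st,(*(c+.038*np.array([.189,.982])),.30),-10.9))
```

```text
[ 0.53267144 -0.37016874  0.30365171] [ 0.37537764 -0.1724152  -2.90646303] [ 0.00017481 -0.03082346 -0.01902372] 0.02219412757564886 4.05Traceback (most recent call last):
  File "<stdin>", line 4, in <module>
    return _nx.concatenate(arrs, 1, dtype=dtype, casting=casting)
           ~~~~~~~~~~~~~~~^^^^^^^^^^^^^^^^^^^^^^^^^^^^^^^^^^^^^^^
ValueError: all the input array dimensions except for the concatenation axis must match exactly, but along dimension 0, the array at index 0 has size 230 and the array at index 1 has size 220
```

Run:
```python
from h import *
from cell import env
st=env.sense()
c=np.array([.514,-.010]);print("to blue +38:",go(st,(*(c+.038*np.array([.189,.982])),.30),-10.9))
```

```text
to blue +38: (array([ 0.043 , -0.5289,  0.0079]), np.float64(0.0959), np.float64(6.354419243622585))
```

Emit:
drive_tool(deltas="0 -0.03 0 0 -1;0.005 -0.09 0 0.02 -1;0.015 -0.15 0 0.05 -1;0.02 -0.21 0 0.07 -1;0.025 -0.27 0 0.096 -1;0.03 -0.33 0 0.096 -1;0.035 -0.39 0 0.096 -1;0.04 -0.45 0 0.096 -1;0.043 -0.5 0 0.096 -1;0.043 -0.52 0 0.096 -1;0.043 -0.529 0 0.096 -1;0.043 -0.529 0 0.096 -1;0.043 -0.529 0 0.096 -1;0.043 -0.529 0 0.096 -1")

```text
time_s: 5.55
eef_pos: [0.5222, 0.0253, 0.3071]
ee_rot: [[0.981, -0.192, -0.0], [-0.192, -0.981, -0.001], [-0.0, 0.001, -1.0]]
wrist_force: [0.0, -0.7, -3.2]
gripper_width: 0.0222
finger_force: 88.8
```

Run:
```python
from h import *
from cell import env
import pickle
c=np.array([.514,-.010]);st=env.sense();print(st["eef_pos"],st["dq"].round(3),st["wrist_force"],st["moment"],st["gripper_width"],st["time_s"],go(st,(*(c+.038*np.array([.189,.982])),.30),-10.9))
S=env.snapshot("scene");T=env.snapshot("top");pickle.dump({"scene":S,"top":T},open("s2.pkl","wb"))
cv2.imwrite("pics/s2.png",cv2.resize(np.hstack([S["color"][90:290,200:400],T["color"][140:340,220:420]]),None,fx=2,fy=2))
```

```text
[0.52215491 0.02530532 0.307122  ] [-0.001  0.     0.     0.005 -0.001  0.002] [ 0.04752865 -0.65531835 -3.20362917] [ 0.04349295 -0.00518539 -0.02112411] 0.02218722917534225 5.55 (array([-0.0018, -0.0024,  0.0095]), np.float64(-0.0008), np.float64(-11.043230199745016))
```

View pics/s2.png

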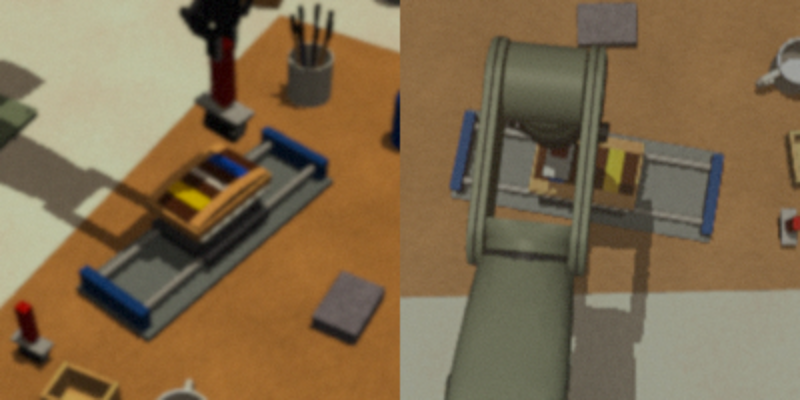

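The roller hangs upright behind the blue band. The yellow band is fully visible in the scene view, so I can use it to track the carriage. Next a small descent in free air to learn the arm's lag and the yellow reference.

Emit:
drive_tool(deltas="0 0 0.0067 0 -1;0 0 0.0133 0 -1;0 0 0.02 0 -1;0 0 0.0267 0 -1;0 0 0.0333 0 -1;0 0 0.04 0 -1;0 0 0.0467 0 -1;0 0 0.0533 0 -1")

```text
time_s: 6.45
eef_pos: [0.5219, 0.0268, 0.2669]
ee_rot: [[0.982, -0.19, -0.0], [-0.19, -0.982, 0.0], [-0.0, -0.0, -1.0]]
wrist_force: [-0.0, -0.6, -3.0]
gripper_width: 0.0222
finger_force: 88.9
```

```bash
cat > m.py <<'E'
from h import *
from cell import env
import json,os
C=np.array([.514,-.010]);U=np.array([.189,.982]);W=np.array([.982,-.189])
def yel(S,sink=0):
    h=cv2.cvtColor(S["color"],cv2.COLOR_BGR2HSV).astype(int);H,s,V=h[...,0],h[...,1],h[...,2]
    m=(abs(H-27)<5)&(s>190)&(V>60);k=np.zeros_like(m);k[120:260,220:390]=m[120:260,220:390]
    b=max(blobs(k,10),key=lambda q:q[0],default=None)
    if b is None: return None
    p=onz(S,b[1],.118-sink)[:2]-C
    return b[0],b[1].round(1),p@U*1e3+42,p@W*1e3
def st():
    s=env.sense();d=s["eef_pos"][:2]-C
    return s,d@U*1e3,d@W*1e3
E
python3 - <<'E'
from m import *
import pickle
for f in("s0.pkl","s2.pkl"): print(yel(pickle.load(open(f,"rb"))["scene"]))
s,r,w=st();print(r,w,s["eef_pos"],s["dq"].round(3),s["wrist_force"],s["time_s"])
for i in range(3): print(yel(env.snapshot("scene")),env.sense()["eef_pos"][2])
s,r,w=st();print(r,w,s["eef_pos"],s["wrist_force"],s["time_s"])
E
```

```text
(np.int32(148), array([294.3, 187.3]), np.float64(-1.2960977885894351), np.float64(-1.024875512881181))
(np.int32(108), array([296. , 188.8]), np.float64(-2.5205097891202755), np.float64(6.910431279896311))
37.608298048632754 0.8566299646999933 [0.52194882 0.02676779 0.26687111] [ 0.001  0.028  0.071  0.    -0.099  0.   ] [-0.0460048  -0.62375009 -3.02440341] 6.45
(np.int32(107), array([296.1, 188.6]), np.float64(-1.9182894162397872), np.float64(6.650066502653983)) 0.2658519966092319
(np.int32(108), array([296.3, 188.6]), np.float64(-1.7270141295931438), np.float64(7.01769222550548)) 0.26622595400247456
(np.int32(109), array([296.1, 188.6]), np.float64(-1.8500613537087816), np.float64(6.541792818422824)) 0.26676581307206265
37.576104116928526 0.5590137596563811 [0.52165049 0.02679242 0.26676581] [ 0.10891971  0.13893453 -2.67737638] 6.6
```

```bash
cat > p.py <<'E'
from m import *
M,K,B,SP=1.9,12.,3.,450.
F0=5.6; REF=-1.85
def load(): return json.load(open("st.json"))
def save(d): json.dump(d,open("st.json","w"))
# d: x,v (m, m/s), t (s since contact plan start), r (mm cmd), z (cmd TCP z, m), zc (TCP z at which wheel touches unloaded crown)
def force(z,s,zc): return SP*max(0,zc-s*s/.640-z)
def step(d,r1,z1,T=.1,n=50):
    r0,z0=d["r"],d["z"]
    for i in range(n):
        a=(i+1)/n; r=(r0+(r1-r0)*a)/1e3; z=z0+(z1-z0)*a; s=r-d["x"]
        f=force(z,s,d["zc"]); A=(-B*d["v"]-K*d["x"]-f*s/.32)/M
        h=T/n; d["v"]+=A*h; d["x"]+=d["v"]*h
    d["r"],d["z"]=r1,z1; d["t"]+=T; return s*1e3,f
def sref(t,seg): return np.interp(t,*zip(*seg))
def plan(d,n,seg,zramp=None,show=True):
    d=dict(d);r0,z0=d["r"],d["z"];rows=[]
    for i in range(n):
        t1=d["t"]+.1; sr=sref(t1,seg)
        e=dict(d);step(e,d["r"],d["z"])               # predicted x
        e2=dict(d);r1=sr+e["x"]*1e3
        step(e2,r1,d["z"]);r1=sr+e2["x"]*1e3
        zt=d["zc"]-(sr/1e3)**2/.640-F0/SP
        z1=zramp[i] if zramp and i<len(zramp) else d["z"]+np.clip(zt-d["z"],-.004,.004)
        r1=d["r"]+np.clip(r1-d["r"],-12,12)
        s,f=step(d,r1,z1);rows.append((r1,z1))
        if show: print(f"t{d['t']:.1f} r{r1:.1f} x{d['x']*1e3:.1f} v{d['v']*1e3:.0f} s{s:.1f} f{f:.1f} | y {-(r1-r0)/750:.4f} z {-(z1-z0)/.75:.4f}")
    return d
SEG=[(0,36),(1.6,36),(2.5,0),(7.6,0),(8.5,-36),(20,-36)]
E
python3 - <<'E'
from p import *
s,r,w=st()
d=dict(x=0,v=0,t=0,r=37.6,z=.2667,zc=.2430);save(d)
zr=[.2667-.008*k for k in(1,2,3)]+[.239,.2353,.2318,.2286]
plan(d,95,SEG,zr)
E
```

```text
t0.1 r36.0 x0.0 v0 s36.0 f0.0 | y 0.0021 z 0.0107
t0.2 r36.0 x0.0 v0 s36.0 f0.0 | y 0.0021 z 0.0213
t0.3 r36.0 x0.0 v0 s36.0 f0.0 | y 0.0021 z 0.0320
t0.4 r36.0 x-0.0 v-1 s36.0 f0.9 | y 0.0021 z 0.0369
t0.5 r35.6 x-0.6 v-11 s36.1 f2.5 | y 0.0027 z 0.0419
t0.6 r33.7 x-2.4 v-27 s36.1 f4.1 | y 0.0052 z 0.0465
t0.7 r30.0 x-6.1 v-47 s36.0 f5.6 | y 0.0101 z 0.0508
t0.8 r24.2 x-11.9 v-66 s35.9 f5.6 | y 0.0179 z 0.0509
t0.9 r16.9 x-19.1 v-78 s35.8 f5.6 | y 0.0276 z 0.0509
t1.0 r8.8 x-27.2 v-83 s35.8 f5.6 | y 0.0384 z 0.0509
t1.1 r0.4 x-35.6 v-83 s35.8 f5.6 | y 0.0496 z 0.0509
t1.2 r-7.7 x-43.7 v-79 s35.8 f5.6 | y 0.0604 z 0.0509
t1.3 r-15.2 x-51.2 v-70 s35.9 f5.6 | y 0.0703 z 0.0509
t1.4 r-21.6 x-57.6 v-59 s35.9 f5.6 | y 0.0789 z 0.0509
t1.5 r-26.8 x-62.8 v-45 s35.9 f5.6 | y 0.0859 z 0.0509
t1.6 r-30.6 x-66.6 v-32 s35.9 f5.6 | y 0.0910 z 0.0509
t1.7 r-37.0 x-69.0 v-16 s32.0 f5.6 | y 0.0995 z 0.0503
t1.8 r-41.8 x-69.8 v1 s28.0 f5.6 | y 0.1058 z 0.0498
t1.9 r-44.7 x-68.7 v19 s24.0 f5.6 | y 0.1098 z 0.0494
t2.0 r-45.9 x-65.9 v37 s20.1 f5.6 | y 0.1113 z 0.0490
t2.1 r-45.3 x-61.3 v54 s16.1 f5.6 |
[... 3125 characters left out ...]
92 z 0.0494
t8.3 r-13.6 x14.4 v51 s-27.9 f5.6 | y 0.0683 z 0.0498
t8.4 r-12.1 x19.9 v59 s-31.9 f5.6 | y 0.0663 z 0.0503
t8.5 r-9.8 x26.2 v66 s-35.9 f5.6 | y 0.0632 z 0.0509
t8.6 r-2.9 x33.1 v70 s-35.9 f5.6 | y 0.0541 z 0.0509
t8.7 r4.0 x40.0 v69 s-35.9 f5.6 | y 0.0448 z 0.0509
t8.8 r10.7 x46.7 v64 s-35.9 f5.6 | y 0.0359 z 0.0509
t8.9 r16.7 x52.7 v56 s-35.9 f5.6 | y 0.0279 z 0.0509
t9.0 r21.8 x57.8 v46 s-35.9 f5.6 | y 0.0210 z 0.0509
t9.1 r25.9 x61.9 v35 s-35.9 f5.6 | y 0.0156 z 0.0509
t9.2 r28.8 x64.8 v24 s-36.0 f5.6 | y 0.0117 z 0.0509
t9.3 r30.6 x66.6 v12 s-36.0 f5.6 | y 0.0093 z 0.0509
t9.4 r31.3 x67.3 v2 s-36.0 f5.6 | y 0.0084 z 0.0509
t9.5 r31.1 x67.1 v-7 s-36.0 f5.6 | y 0.0087 z 0.0509
```

```bash
cat > rd.py <<'E'
import sys
from p import *
rows=sys.argv[1]; n=int(sys.argv[2]); seg=json.loads(sys.argv[3]) if len(sys.argv)>3 else SEG
d=load();r0,z0=d["r"],d["z"]
for q in rows.split(";"):
    a=[float(k) for k in q.split()]
    s,f=step(d,r0-a[1]*750,z0-a[2]*.75)
S,r,w=st();Fm=S["wrist_force"][2]+2.9
y=yel(env.snapshot("scene"),f/SP)
print(f"T{S['time_s']:.2f} r cmd {d['r']:.1f} meas {r:.1f} w{w:.1f} z {d['z']:.4f} {S['eef_pos'][2]:.4f} F model {f:.2f} meas {Fm:.2f} wf {S['wrist_force'].round(2)} grip {S['gripper_width']:.4f}")
if y:
    xm=(y[2]-REF)/1e3; e=xm-d["x"]; print(f"x model {d['x']*1e3:.1f} meas {xm*1e3:.1f} area {y[0]} lat {y[3]:.1f} s {r-xm*1e3:.1f}")
    if y[0]>60: d["x"]+=.7*e; d["v"]+=1.2*e
if f>1: d["zc"]+=np.clip(.5*(Fm-f)/SP,-.0015,.0015)
step(d,d["r"],d["z"],.05);save(d)
plan(d,n,seg)
E
echo ok
```

```text
ok
```

Emit:
drive_tool(deltas="0 0.002 0.0107 0 -1;0 0.002 0.0213 0 -1;0 0.002 0.032 0 -1;0 0.002 0.037 0 -1;0 0.0027 0.042 0 -1;0 0.0052 0.0465 0 -1;0 0.01 0.051 0 -1;0 0.018 0.051 0 -1")

```text
time_s: 7.4
eef_pos: [0.5193, 0.0135, 0.2292]
ee_rot: [[0.982, -0.189, -0.0], [-0.189, -0.982, 0.0], [-0.0, -0.0, -1.0]]
wrist_force: [-1.7, 1.2, 2.3]
gripper_width: 0.0218
finger_force: 89.4
```

```bash
python3 rd.py "0 0.002 0.0107;0 0.002 0.0213;0 0.002 0.032;0 0.002 0.037;0 0.0027 0.042;0 0.0052 0.0465;0 0.01 0.051;0 0.018 0.051" 6 "[[0,36],[1.6,34],[2.5,0],[7.6,0],[8.5,-36],[20,-36]]"
```

```text
T7.40 r cmd 24.1 meas 24.1 w0.7 z 0.2284 0.2292 F model 5.64 meas 5.25 wf [-1.73  1.15  2.35] grip 0.0218
x model -12.0 meas -10.7 area 108 lat 7.7 s 34.8
t0.9 r12.7 x-22.2 v-81 s34.7 f5.6 | y 0.0153 z 0.0003
t1.1 r4.3 x-30.4 v-83 s34.5 f5.6 | y 0.0264 z 0.0003
t1.2 r-4.1 x-38.6 v-80 s34.4 f5.6 | y 0.0376 z 0.0003
t1.3 r-11.9 x-46.3 v-73 s34.3 f5.6 | y 0.0480 z 0.0002
t1.4 r-18.8 x-53.1 v-62 s34.2 f5.6 | y 0.0572 z 0.0002
t1.5 r-24.5 x-58.7 v-50 s34.1 f5.6 | y 0.0648 z 0.0002
```

Emit:
drive_tool(deltas="0 0.0153 0.0003 0 -1;0 0.0264 0.0003 0 -1;0 0.0375 0.0003 0 -1;0 0.048 0.0003 0 -1;0 0.057 0.0003 0 -1")

```text
time_s: 7.95
eef_pos: [0.5111, -0.0295, 0.2289]
ee_rot: [[0.982, -0.19, -0.0], [-0.19, -0.982, -0.0], [-0.0, 0.0, -1.0]]
wrist_force: [-2.8, 0.4, 2.8]
gripper_width: 0.022
finger_force: 89.6
```

```bash
python3 rd.py "0 0.0153 0.0003;0 0.0264 0.0003;0 0.0375 0.0003;0 0.048 0.0003;0 0.057 0.0003" 6 "[[0,36],[1.6,34],[2.5,0],[7.6,0],[8.5,-36],[20,-36]]"
```

```text
T7.95 r cmd -18.6 meas -19.7 w0.8 z 0.2282 0.2289 F model 5.62 meas 5.72 wf [-2.76  0.37  2.82] grip 0.0220
x model -53.1 meas -53.2 area 108 lat 7.6 s 33.5
t1.5 r-27.2 x-61.3 v-45 s34.0 f5.6 | y 0.0113 z -0.0002
t1.6 r-31.0 x-65.0 v-30 s33.9 f5.6 | y 0.0165 z -0.0003
t1.7 r-37.1 x-67.3 v-14 s30.2 f5.6 | y 0.0245 z -0.0008
t1.8 r-41.4 x-67.8 v3 s26.4 f5.6 | y 0.0303 z -0.0012
t1.9 r-43.9 x-66.6 v21 s22.7 f5.6 | y 0.0337 z -0.0016
t2.0 r-44.7 x-63.6 v38 s19.0 f5.6 | y 0.0348 z -0.0019
```

Emit:
drive_tool(deltas="0 0.0113 -0.0002 0 -1;0 0.0165 -0.0003 0 -1;0 0.0245 -0.0008 0 -1;0 0.0303 -0.0012 0 -1;0 0.0337 -0.0016 0 -1;0 0.0348 -0.0019 0 -1")

```text
time_s: 8.6
eef_pos: [0.5063, -0.0544, 0.2303]
ee_rot: [[0.982, -0.19, -0.0], [-0.19, -0.982, -0.0], [-0.0, 0.0, -1.0]]
wrist_force: [-2.4, 0.5, 2.0]
gripper_width: 0.0218
finger_force: 89.5
```

```bash
python3 rd.py "0 0.0113 -0.0002;0 0.0165 -0.0003;0 0.0245 -0.0008;0 0.0303 -0.0012;0 0.0337 -0.0016;0 0.0348 -0.0019" 6 "[[0,36],[1.6,34],[2.6,0],[7.6,0],[8.5,-36],[20,-36]]"
```

```text
T8.60 r cmd -44.8 meas -45.1 w0.8 z 0.2296 0.2303 F model 5.61 meas 4.92 wf [-2.41  0.53  2.02] grip 0.0218
x model -63.6 meas -70.8 area 98 lat 10.2 s 25.8
t2.2 r-46.9 x-62.2 v55 s15.4 f5.6 | y 0.0029 z 0.0007
t2.3 r-44.0 x-55.9 v70 s12.0 f5.6 | y -0.0010 z 0.0005
t2.4 r-39.8 x-48.3 v82 s8.7 f5.6 | y -0.0066 z 0.0004
t2.5 r-34.6 x-39.7 v89 s5.3 f5.6 | y -0.0135 z 0.0003
t2.6 r-28.8 x-30.5 v94 s1.9 f5.6 | y -0.0213 z 0.0003
t2.7 r-21.1 x-21.1 v94 s0.2 f5.6 | y -0.0316 z 0.0003
```

Emit:
drive_tool(deltas="0 0.0029 0.0007 0 -1;0 -0.001 0.0005 0 -1;0 -0.0066 0.0004 0 -1")

```text
time_s: 8.95
eef_pos: [0.5073, -0.0491, 0.23]
ee_rot: [[0.982, -0.19, -0.0], [-0.19, -0.982, 0.0], [-0.0, -0.0, -1.0]]
wrist_force: [-3.1, 0.5, 2.7]
gripper_width: 0.0218
finger_force: 89.5
```

```bash
sed -i 's/^y=yel(env.snapshot("scene"),f\/SP)/I=env.snapshot("scene");cv2.imwrite(f"pics\/r{S["time_s"]:.2f}.png",I["color"]);y=yel(I,f\/SP)/' rd.py; python3 rd.py "0 0.0029 0.0007;0 -0.001 0.0005;0 -0.0066 0.0004" 6 "[[0,36],[1.6,34],[2.7,0],[7.6,0],[8.5,-36],[20,-36]]"
```

```text
T8.95 r cmd -39.8 meas -39.7 w0.8 z 0.2293 0.2300 F model 5.60 meas 5.59 wf [-3.07  0.5   2.69] grip 0.0218
x model -48.3 meas -61.8 area 89 lat 11.5 s 22.1
t2.5 r-40.6 x-46.8 v81 s6.3 f5.6 | y 0.0010 z -0.0001
t2.6 r-35.1 x-38.2 v90 s3.3 f5.6 | y -0.0063 z -0.0001
t2.7 r-28.9 x-28.9 v95 s0.2 f5.6 | y -0.0145 z -0.0001
t2.8 r-19.4 x-19.4 v95 s0.2 f5.6 | y -0.0273 z -0.0001
t2.9 r-10.1 x-10.1 v90 s0.2 f5.6 | y -0.0396 z -0.0001
t3.0 r-1.6 x-1.6 v80 s0.2 f5.6 | y -0.0509 z -0.0001
```

```bash
python3 -c "
import cv2
a=cv2.imread('pics/r8.95.png')[130:250,230:370];cv2.imwrite('pics/v1.png',cv2.convertScaleAbs(cv2.resize(a,None,fx=5,fy=5,interpolation=2),alpha=1.7))"
```

```text
(no output)
```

View pics/v1.png

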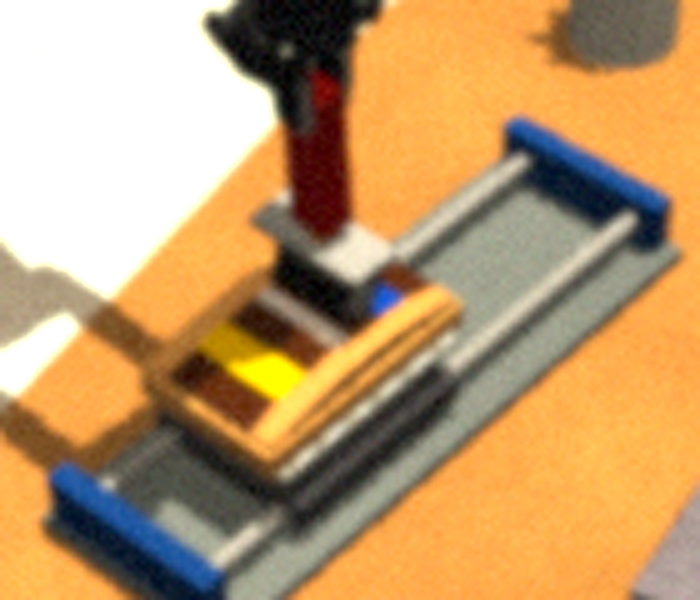

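The roller's wheel is just behind the white line, at s of about 20 mm, so the camera value is right and the model needs friction. I'll fit the model to the four readings.

```bash
sed -i 's/A=(-B\*d\["v"\]-K\*d\["x"\]-f\*s\/.32)\/M/A=(-B*d["v"]-K*d["x"]-G*f*s\/.32-FC*np.tanh(d["v"]\/.003))\/M/; s/^F0=5.6/G,FC=1.,0.\nF0=5.6/' p.py
cat > fit.py <<'E'
import p;from p import *
from scipy.optimize import least_squares
import sys
calls=["0 0.002 0.0107;0 0.002 0.0213;0 0.002 0.032;0 0.002 0.037;0 0.0027 0.042;0 0.0052 0.0465;0 0.01 0.051;0 0.018 0.051","0 0.0153 0.0003;0 0.0264 0.0003;0 0.0375 0.0003;0 0.048 0.0003;0 0.057 0.0003","0 0.0113 -0.0002;0 0.0165 -0.0003;0 0.0245 -0.0008;0 0.0303 -0.0012;0 0.0337 -0.0016;0 0.0348 -0.0019","0 0.0029 0.0007;0 -0.001 0.0005;0 -0.0066 0.0004"]
X=[-10.7,-53.2,-70.8,-61.8]
def run(q):
    p.G,p.FC,dx,dr=q;d=dict(x=dx,v=0,t=0,r=37.6+dr*1e3,z=.2667,zc=.2430);o=[]
    for c in calls:
        r0,z0=d["r"],d["z"]
        for w in c.split(";"):
            a=[float(k) for k in w.split()];step(d,r0-a[1]*750,z0-a[2]*.75,n=20)
        o.append(d["x"]*1e3);e=dict(d);step(d,d["r"],d["z"],.05,n=10)
    return np.array(o),d
f=lambda q:np.r_[run(q)[0]-X,(q[0]-1)/.05,(q[1]-.05)/.05,q[2]/.002,q[3]/.002]
z=least_squares(f,[1,.05,0,0],x_scale=[.05,.05,.002,.002],diff_step=1e-3)
o,d=run(z.x);print(z.x,o,d)
E
python3 fit.py
```

```text
[1.09538824e+00 9.47948794e-02 6.06683133e-04 3.81859936e-03] [-10.45239109 -54.49768536 -70.93944362 -61.12099131] {'x': np.float64(-0.05925063048577361), 'v': np.float64(0.037897067685641564), 't': 2.400000000000001, 'r': np.float64(-35.98140063559943), 'z': 0.22935, 'zc': 0.243}
```

```bash
sed -i 's/^G,FC=1.,0./G,FC=1.07,.09/' p.py
sed -i 's/^SEG=.*/SEG=[(0,36),(2.4,22),(3.2,0),(8.6,0),(9.5,-36),(30,-36)]/' p.py
sed -i 's/^S,r,w=st();/S,r,w=st();r+=2.5;/; s/d\["x"\]+=.7\*e; d\["v"\]+=1.2\*e/d["x"]+=.8*e; d["v"]+=1.6*e/' rd.py
python3 - <<'E'
from p import *
d=load();print(d);d.update(x=-.0600,v=.037,t=2.4,r=-37.3);save(d);plan(d,8,SEG)
E
```

```text
{'x': -0.05433678841983449, 'v': 0.0704601181858881, 't': 2.400000000000001, 'r': -39.8, 'z': 0.22935, 'zc': 0.24189945377357733}
t2.5 r-36.7 x-56.0 v42 s19.3 f5.6 | y -0.0007 z 0.0006
t2.6 r-35.0 x-51.5 v47 s16.6 f5.6 | y -0.0030 z 0.0004
t2.7 r-32.9 x-46.6 v51 s13.8 f5.6 | y -0.0059 z 0.0003
t2.8 r-30.4 x-41.4 v53 s11.1 f5.6 | y -0.0092 z 0.0001
t2.9 r-27.8 x-36.0 v55 s8.4 f5.6 | y -0.0127 z 0.0000
t3.0 r-25.0 x-30.5 v56 s5.6 f5.6 | y -0.0164 z -0.0001
t3.1 r-22.2 x-24.9 v55 s2.9 f5.6 | y -0.0202 z -0.0001
t3.2 r-19.4 x-19.4 v55 s0.1 f5.6 | y -0.0238 z -0.0001
```

Emit:
drive_tool(deltas="0 -0.0007 0.0006 0 -1;0 -0.003 0.0004 0 -1;0 -0.0059 0.0003 0 -1;0 -0.0092 0.0001 0 -1")

```text
time_s: 9.4
eef_pos: [0.5086, -0.0423, 0.2299]
ee_rot: [[0.982, -0.19, -0.0], [-0.19, -0.982, -0.0], [-0.0, 0.0, -1.0]]
wrist_force: [-1.9, 1.6, 2.9]
gripper_width: 0.0218
finger_force: 89.6
```

```bash
python3 rd.py "0 -0.0007 0.0006;0 -0.003 0.0004;0 -0.0059 0.0003;0 -0.0092 0.0001" 6
```

```text
T9.40 r cmd -30.4 meas -30.3 w0.8 z 0.2293 0.2299 F model 5.59 meas 5.83 wf [-1.9   1.65  2.93] grip 0.0218
x model -41.4 meas -39.3 area 71 lat 16.4 s 9.0
t3.0 r-24.1 x-31.0 v59 s7.0 f5.6 | y -0.0084 z -0.0005
t3.1 r-21.1 x-25.2 v57 s4.2 f5.6 | y -0.0124 z -0.0006
t3.2 r-18.2 x-19.6 v55 s1.5 f5.6 | y -0.0162 z -0.0006
t3.3 r-14.3 x-14.3 v52 s0.1 f5.6 | y -0.0215 z -0.0006
t3.4 r-9.4 x-9.4 v47 s0.1 f5.6 | y -0.0280 z -0.0006
t3.5 r-5.1 x-5.1 v39 s0.1 f5.6 | y -0.0338 z -0.0006
```

Emit:
drive_tool(deltas="0 -0.0084 -0.0005 0 -1;0 -0.0124 -0.0006 0 -1;0 -0.0162 -0.0006 0 -1;0 -0.0215 -0.0006 0 -1")

```text
time_s: 9.85
eef_pos: [0.5117, -0.0264, 0.2303]
ee_rot: [[0.982, -0.19, -0.0], [-0.19, -0.982, -0.0], [-0.0, 0.0, -1.0]]
wrist_force: [-2.1, 0.8, 2.7]
gripper_width: 0.0218
finger_force: 89.5
```

```bash
python3 rd.py "0 -0.0084 -0.0005;0 -0.0124 -0.0006;0 -0.0162 -0.0006;0 -0.0215 -0.0006" 6
python3 - <<'E'
from m import *
for n in("8.95","9.40","9.85"):
    a=cv2.imread(f"pics/r{n}.png");h=cv2.cvtColor(a,cv2.COLOR_BGR2HSV)
    H,s,V=[h[...,i].astype(int) for i in range(3)]
    for lo in(20,22,24):
        m=(H>=lo)&(H<34)&(s>170)&(V>45);k=np.zeros_like(m);k[120:260,220:390]=m[120:260,220:390]
        print(n,lo,[(q[0],q[1].round(1)) for q in blobs(k,20)])
E
```

```text
T9.85 r cmd -14.3 meas -14.1 w0.8 z 0.2297 0.2303 F model 5.60 meas 5.61 wf [-2.06  0.85  2.71] grip 0.0218
x model -14.3 meas -15.6 area 72 lat 15.2 s 1.6
t3.4 r-8.4 x-8.4 v43 s0.1 f5.6 | y -0.0079 z -0.0000
t3.5 r-4.4 x-4.4 v36 s0.1 f5.6 | y -0.0132 z -0.0000
t3.6 r-1.2 x-1.2 v28 s0.1 f5.6 | y -0.0175 z -0.0000
t3.7 r1.2 x1.2 v20 s0.0 f5.6 | y -0.0206 z -0.0000
t3.8 r2.7 x2.7 v11 s0.0 f5.6 | y -0.0226 z -0.0000
t3.9 r3.4 x3.4 v4 s0.0 f5.6 | y -0.0236 z -0.0000
8.95 20 [(np.int32(179), array([280.2, 202. ]))]
8.95 22 [(np.int32(143), array([280.8, 202.5]))]
8.95 24 [(np.int32(73), array([283.1, 204.2]))]
9.40 20 [(np.int32(174), array([285.8, 198.1]))]
9.40 22 [(np.int32(122), array([286.7, 198.8]))]
9.40 24 [(np.int32(56), array([289.5, 200.5]))]
9.85 20 [(np.int32(172), array([291.4, 193.7]))]
9.85 22 [(np.int32(108), array([292.8, 194.6]))]
9.85 24 [(np.int32(53), array([295.1, 196.1]))]
```

```bash
sed -i 's/m=(abs(H-27)<5)&(s>190)&(V>60)/m=(H>=20)\&(H<34)\&(s>170)\&(V>45)/' m.py
python3 - <<'E'
from m import *
import pickle
D=[pickle.load(open(f,"rb"))["scene"] for f in("s0.pkl","s2.pkl")]
for S in D: print(yel(S))
for n in("8.95","9.40","9.85"): print(n,yel(dict(D[0],color=cv2.imread(f"pics/r{n}.png")),.0125))
E
```

```text
(np.int32(185), array([294.2, 187.2]), np.float64(-1.2297406432054956), np.float64(-1.6076347073258936))
(np.int32(172), array([294.5, 187.5]), np.float64(-1.3995208966652655), np.float64(-0.14209943438122935))
8.95 (np.int32(179), array([280.2, 202. ]), np.float64(-62.43332715265812), np.float64(-0.0641261508876841))
9.40 (np.int32(174), array([285.8, 198.1]), np.float64(-40.7945789258963), np.float64(1.3218670580313574))
9.85 (np.int32(172), array([291.4, 193.7]), np.float64(-17.27954305692412), np.float64(1.2189914303802705))
```

Emit:
drive_tool(deltas="0 -0.0079 0 0 -1;0 -0.0132 0 0 -1;0 -0.0175 0 0 -1;0 -0.0206 0 0 -1")

```text
time_s: 10.3
eef_pos: [0.5146, -0.0111, 0.2303]
ee_rot: [[0.982, -0.189, -0.0], [-0.189, -0.982, 0.0], [-0.0, -0.0, -1.0]]
wrist_force: [-2.8, 0.8, 2.5]
gripper_width: 0.0215
finger_force: 89.5
```

```bash
sed -i 's/REF=-1.85/REF=-1.35/' p.py; python3 rd.py "0 -0.0079 0;0 -0.0132 0;0 -0.0175 0;0 -0.0206 0" 6
```

```text
T10.30 r cmd 1.2 meas 1.6 w0.8 z 0.2297 0.2303 F model 5.61 meas 5.42 wf [-2.81  0.82  2.52] grip 0.0215
x model 1.2 meas 1.6 area 169 lat 0.7 s -0.1
t3.9 r3.7 x3.7 v8 s0.0 f5.6 | y -0.0033 z 0.0003
t4.0 r4.1 x4.1 v1 s0.0 f5.6 | y -0.0039 z 0.0003
t4.1 r4.1 x4.1 v-1 s-0.0 f5.6 | y -0.0039 z 0.0003
t4.2 r3.9 x3.9 v-1 s-0.0 f5.6 | y -0.0037 z 0.0003
t4.2 r3.8 x3.8 v-1 s-0.0 f5.6 | y -0.0035 z 0.0003
t4.3 r3.6 x3.6 v-1 s-0.0 f5.6 | y -0.0033 z 0.0003
```

Emit:
drive_tool(deltas="0 -0.0033 0.0003 0 -1;0 -0.0039 0.0003 0 -1;0 -0.0039 0.0003 0 -1;0 -0.0037 0.0003 0 -1;0 -0.0035 0.0003 0 -1")

```text
time_s: 10.85
eef_pos: [0.5151, -0.0091, 0.2301]
ee_rot: [[0.982, -0.19, -0.0], [-0.19, -0.982, -0.0], [-0.0, 0.0, -1.0]]
wrist_force: [-2.9, 1.0, 2.7]
gripper_width: 0.022
finger_force: 89.5
```

```bash
python3 rd.py "0 -0.0033 0.0003;0 -0.0039 0.0003;0 -0.0039 0.0003;0 -0.0037 0.0003;0 -0.0035 0.0003" 6
```

```text
T10.85 r cmd 3.8 meas 3.6 w0.9 z 0.2295 0.2301 F model 5.62 meas 5.62 wf [-2.93  0.99  2.72] grip 0.0220
x model 3.8 meas 5.2 area 172 lat 1.4 s -1.6
t4.4 r4.8 x4.8 v-1 s-0.0 f5.6 | y -0.0013 z -0.0000
t4.5 r4.6 x4.6 v-2 s-0.0 f5.6 | y -0.0011 z -0.0000
t4.6 r4.5 x4.5 v-2 s-0.0 f5.6 | y -0.0009 z -0.0000
t4.7 r4.3 x4.3 v-2 s-0.0 f5.6 | y -0.0006 z -0.0000
t4.8 r4.1 x4.1 v-2 s-0.0 f5.6 | y -0.0004 z -0.0000
t4.9 r3.9 x3.9 v-2 s-0.0 f5.6 | y -0.0002 z -0.0000
```

Emit:
drive_tool(deltas="0 -0.0013 0 0 -1;0 -0.0011 0 0 -1;0 -0.0009 0 0 -1;0 -0.0006 0 0 -1;0 -0.0004 0 0 -1;0 -0.0002 0 0 -1")

```text
time_s: 11.5
eef_pos: [0.5151, -0.0088, 0.2301]
ee_rot: [[0.982, -0.19, 0.0], [-0.19, -0.982, -0.0], [0.0, -0.0, -1.0]]
wrist_force: [-3.0, 0.8, 2.5]
gripper_width: 0.0222
finger_force: 89.6
```

```bash
python3 rd.py "0 -0.0013 0;0 -0.0011 0;0 -0.0009 0;0 -0.0006 0;0 -0.0004 0;0 -0.0002 0" 6
```

```text
T11.50 r cmd 4.0 meas 3.9 w0.9 z 0.2295 0.2301 F model 5.62 meas 5.35 wf [-2.95  0.84  2.45] grip 0.0222
x model 4.0 meas 4.1 area 169 lat 2.1 s -0.2
t5.0 r3.8 x3.8 v-2 s-0.0 f5.6 | y 0.0001 z 0.0003
t5.1 r3.7 x3.7 v-1 s-0.0 f5.6 | y 0.0003 z 0.0003
t5.2 r3.5 x3.5 v-1 s-0.0 f5.6 | y 0.0005 z 0.0003
t5.3 r3.4 x3.4 v-1 s-0.0 f5.6 | y 0.0007 z 0.0003
t5.4 r3.3 x3.3 v-1 s-0.0 f5.6 | y 0.0009 z 0.0003
t5.5 r3.1 x3.1 v-1 s-0.0 f5.6 | y 0.0011 z 0.0003
```

Emit:
drive_tool(deltas="0 0 0.0003 0 -1;0 0.0003 0.0003 0 -1;0 0.0005 0.0003 0 -1;0 0.0007 0.0003 0 -1;0 0.0009 0.0003 0 -1;0 0.0011 0.0003 0 -1")

```text
time_s: 12.15
eef_pos: [0.515, -0.0096, 0.2299]
ee_rot: [[0.982, -0.19, 0.0], [-0.19, -0.982, 0.0], [0.0, -0.0, -1.0]]
wrist_force: [-2.3, 0.0, 2.9]
gripper_width: 0.022
finger_force: 89.6
```

```bash
python3 rd.py "0 0 0.0003;0 0.0003 0.0003;0 0.0005 0.0003;0 0.0007 0.0003;0 0.0009 0.0003;0 0.0011 0.0003" 7
```

```text
T12.15 r cmd 3.1 meas 3.1 w0.9 z 0.2293 0.2299 F model 5.59 meas 5.84 wf [-2.32  0.03  2.94] grip 0.0220
x model 3.1 meas 3.5 area 171 lat 2.0 s -0.4
t5.7 r3.3 x3.3 v-1 s-0.0 f5.6 | y -0.0002 z -0.0003
t5.8 r3.2 x3.2 v-1 s-0.0 f5.6 | y -0.0001 z -0.0003
t5.9 r3.1 x3.1 v-1 s-0.0 f5.6 | y 0.0001 z -0.0003
t6.0 r2.9 x2.9 v-1 s-0.0 f5.6 | y 0.0003 z -0.0003
t6.1 r2.8 x2.8 v-1 s-0.0 f5.6 | y 0.0004 z -0.0003
t6.2 r2.7 x2.7 v-1 s-0.0 f5.6 | y 0.0005 z -0.0003
t6.3 r2.6 x2.6 v-1 s-0.0 f5.6 | y 0.0007 z -0.0003
```

Very steady, so I can use a longer step.

Emit:
drive_tool(deltas="0 0 -0.0002 0 -1;0 0 -0.0002 0 -1;0 0.0001 -0.0002 0 -1;0 0.0003 -0.0002 0 -1;0 0.0004 -0.0002 0 -1;0 0.0005 -0.0002 0 -1;0 0.0007 -0.0002 0 -1;0 0.0008 -0.0002 0 -1")

```text
time_s: 13.0
eef_pos: [0.5148, -0.0102, 0.23]
ee_rot: [[0.982, -0.19, -0.0], [-0.19, -0.982, -0.0], [-0.0, 0.0, -1.0]]
wrist_force: [-2.2, 0.5, 3.5]
gripper_width: 0.022
finger_force: 89.6
```

```bash
python3 rd.py "0 0 -0.0002;0 0 -0.0002;0 0.0001 -0.0002;0 0.0003 -0.0002;0 0.0004 -0.0002;0 0.0005 -0.0002;0 0.0007 -0.0002;0 0.0008 -0.0002" 8
```

```text
T13.00 r cmd 2.5 meas 2.5 w0.8 z 0.2294 0.2300 F model 5.64 meas 6.40 wf [-2.18  0.54  3.5 ] grip 0.0220
x model 2.5 meas 3.0 area 170 lat 1.3 s -0.6
t6.5 r2.8 x2.8 v-1 s-0.0 f5.6 | y -0.0004 z -0.0012
t6.6 r2.7 x2.7 v-1 s-0.0 f5.6 | y -0.0003 z -0.0012
t6.7 r2.6 x2.6 v-1 s-0.0 f5.6 | y -0.0001 z -0.0012
t6.8 r2.5 x2.5 v-1 s-0.0 f5.6 | y -0.0000 z -0.0012
t6.9 r2.4 x2.4 v-1 s-0.0 f5.6 | y 0.0001 z -0.0012
t7.0 r2.3 x2.3 v-1 s-0.0 f5.6 | y 0.0002 z -0.0012
t7.1 r2.3 x2.3 v-1 s-0.0 f5.6 | y 0.0004 z -0.0012
t7.2 r2.2 x2.2 v-1 s-0.0 f5.6 | y 0.0005 z -0.0012
```

Emit:
drive_tool(deltas="0 -0.0004 -0.0002 0 -1;0 -0.0003 -0.0002 0 -1;0 -0.0001 -0.0002 0 -1;0 0 -0.0002 0 -1;0 0.0001 -0.0002 0 -1;0 0.0002 -0.0002 0 -1;0 0.0004 -0.0002 0 -1;0 0.0005 -0.0002 0 -1")

```text
time_s: 13.85
eef_pos: [0.5148, -0.0106, 0.2302]
ee_rot: [[0.982, -0.19, -0.0], [-0.19, -0.982, -0.0], [-0.0, 0.0, -1.0]]
wrist_force: [-2.4, 0.3, 2.5]
gripper_width: 0.0219
finger_force: 89.6
```

```bash
sed -i 's/np.clip(.5\*(Fm-f)/np.clip(.25*(Fm-f)/' rd.py; python3 rd.py "0 -0.0004 -0.0002;0 -0.0003 -0.0002;0 -0.0001 -0.0002;0 0 -0.0002;0 0.0001 -0.0002;0 0.0002 -0.0002;0 0.0004 -0.0002;0 0.0005 -0.0002" 6
```

```text
T13.85 r cmd 2.2 meas 2.1 w0.8 z 0.2296 0.2302 F model 5.95 meas 5.44 wf [-2.45  0.34  2.54] grip 0.0219
x model 2.2 meas 3.3 area 166 lat 1.1 s -1.2
t7.4 r3.1 x3.1 v-1 s-0.0 f5.6 | y -0.0012 z -0.0007
t7.5 r3.0 x3.0 v-1 s-0.0 f5.6 | y -0.0011 z -0.0007
t7.6 r2.9 x2.9 v-1 s-0.0 f5.6 | y -0.0009 z -0.0007
t7.7 r2.8 x2.8 v-1 s-0.0 f5.6 | y -0.0008 z -0.0007
t7.8 r2.6 x2.6 v-1 s-0.0 f5.6 | y -0.0007 z -0.0007
t7.9 r2.5 x2.5 v-1 s-0.0 f5.6 | y -0.0005 z -0.0007
```

Emit:
drive_tool(deltas="0 -0.0012 -0.0004 0 -1;0 -0.0011 -0.0004 0 -1;0 -0.0009 -0.0004 0 -1;0 -0.0008 -0.0004 0 -1;0 -0.0007 -0.0004 0 -1;0 -0.0005 -0.0004 0 -1;0 -0.0004 -0.0004 0 -1;0 -0.0003 -0.0004 0 -1;0 -0.0002 -0.0004 0 -1;0 -0.0001 -0.0004 0 -1")

```text
time_s: 14.9
eef_pos: [0.5148, -0.0105, 0.2305]
ee_rot: [[0.982, -0.19, 0.0], [-0.19, -0.982, -0.0], [0.0, 0.0, -1.0]]
wrist_force: [-2.4, -0.3, 2.8]
gripper_width: 0.0221
finger_force: 89.6
```

```bash
cat >> m.py <<'E'
def edge(S,sink=0):
    h=cv2.cvtColor(S["color"],cv2.COLOR_BGR2HSV).astype(int);H,s,V=h[...,0],h[...,1],h[...,2]
    m=(H>=20)&(H<34)&(s>170)&(V>45);k=np.zeros_like(m);k[120:260,220:390]=m[120:260,220:390]
    k=sum((np.uint8(l==i) for n,l,st_,c in [cv2.connectedComponentsWithStats(np.uint8(k))] for i in range(1,n) if st_[i,4]>=8),np.zeros(k.shape,np.uint8))
    q=np.argwhere(k)[:,::-1]
    if len(q)<20: return None
    P=np.array([onz(S,a,.1161-sink)[:2]-C for a in q]);return len(q),np.percentile(P@U*1e3,7)
E
python3 rd.py "0 -0.0012 -0.0004;0 -0.0011 -0.0004;0 -0.0009 -0.0004;0 -0.0008 -0.0004;0 -0.0007 -0.0004;0 -0.0005 -0.0004;0 -0.0004 -0.0004;0 -0.0003 -0.0004;0 -0.0002 -0.0004;0 -0.0001 -0.0004" 24 "[[0,0],[8.4,0],[9.2,-35],[10.3,-34],[30,-34]]"
python3 - <<'E'
from m import *
import pickle
s0=pickle.load(open("s0.pkl","rb"))["scene"];print(edge(s0))
for n in("8.95","9.40","9.85","10.85","12.15","13.85"):
    S=dict(s0,color=cv2.imread(f"pics/r{n}.png"));print(n,edge(S,.0125),yel(S,.0125)[2]+1.35)
E
```

```text
T14.90 r cmd 2.2 meas 2.2 w0.9 z 0.2299 0.2305 F model 5.69 meas 5.71 wf [-2.4  -0.31  2.81] grip 0.0221
x model 2.2 meas 2.6 area 168 lat 0.6 s -0.4
t8.4 r0.3 x2.5 v-0 s-2.2 f5.6 | y 0.0026 z -0.0003
t8.5 r-4.0 x2.5 v2 s-6.6 f5.6 | y 0.0084 z -0.0002
t8.6 r-8.1 x2.8 v5 s-10.9 f5.6 | y 0.0138 z -0.0000
t8.7 r-11.8 x3.5 v10 s-15.3 f5.6 | y 0.0187 z 0.0002
t8.8 r-14.8 x4.9 v18 s-19.7 f5.6 | y 0.0227 z 0.0005
t8.9 r-16.9 x7.1 v27 s-24.0 f5.6 | y 0.0255 z 0.0009
t9.0 r-18.1 x10.4 v38 s-28.4 f5.6 | y 0.0271 z 0.0014
t9.1 r-18.1 x14.7 v48 s-32.7 f5.6 | y 0.0271 z 0.0020
t9.2 r-14.9 x20.0 v58 s-34.8 f5.6 | y 0.0229 z 0.0023
t9.3 r-8.7 x26.1 v63 s-34.7 f5.6 | y 0.0146 z 0.0023
t9.4 r-2.2 x32.5 v64 s-34.6 f5.6 | y 0.0060 z 0.0022
t9.5 r4.1 x38.8 v61 s-34.6 f5.6 | y -0.0025 z 0.0022
t9.6 r10.0 x44.6 v55 s-34.5 f5.6 | y -0.0104 z 0.0022
t9.7 r15.2 x49.7 v46 s-34.4 f5.6 | y -0.0173 z 0.0022
t9.8 r19.4 x53.8 v36 s-34.3 f5.6 | y -0.0229 z 0.0022
t9.9 r22.6 x56.9 v26 s-34.3 f5.6 | y -0.0271 z 0.0022
t10.0 r24.7 x58.9 v15 s-34.2 f5.6 | y -0.0299 z 0.0022
t10.1 r25.7 x59.9 v5 s-34.1 f5.6 | y -0.0313 z 0.0022
t10.2 r25.9 x60.0 v-1 s-34.0 f5.6 | y -0.0316 z 0.0021
t10.3 r25.8 x59.8 v-2 s-34.0 f5.6 | y -0.0314 z 0.0021
t10.4 r25.5 x59.5 v-3 s-34.0 f5.6 | y -0.0310 z 0.0021
t10.5 r25.2 x59.2 v-3 s-34.0 f5.6 | y -0.0307 z 0.0021
t10.6 r24.9 x58.9 v-3 s-34.0 f5.6 | y -0.0303 z 0.0021
t10.7 r24.7 x58.7 v-3 s-34.0 f5.6 | y -0.0299 z 0.0021
(185, np.float64(-55.68994459230326))
8.95 (179, np.float64(-116.1193037665623)) -61.08332715265812
9.40 (174, np.float64(-94.19854510611454)) -39.4445789258963
9.85 (172, np.float64(-70.98670450978582)) -15.92954305692412
10.85 (172, np.float64(-49.87402150405317)) 5.181733750573569
12.15 (171, np.float64(-51.760135306813105)) 3.571769948846877
13.85 (166, np.float64(-52.14391700661089)) 2.7836664216031353
```

```bash
sed -i 's/np.percentile(P@U\*1e3,7)/np.sort(P@U*1e3)[11]/' m.py
sed -i 's/^y=yel.*//; s/;y=yel(I,f\/SP)/;E=edge(I,f\/SP);y=(E[0]+60,0,E[1]+55.05+REF,0) if E else None/' rd.py; grep -n "edge" rd.py
python3 - <<'E'
from p import *
plan(load(),7,[(0,0),(8.4,0),(9.2,-38),(30,-37)])
E
```

```text
9:I=env.snapshot("scene");cv2.imwrite(f"pics/r{S["time_s"]:.2f}.png",I["color"]);E=edge(I,f/SP);y=(E[0]+60,0,E[1]+55.05+REF,0) if E else None
t8.4 r0.1 x2.5 v-0 s-2.4 f5.6 | y 0.0029 z -0.0003
t8.5 r-4.6 x2.5 v2 s-7.1 f5.6 | y 0.0091 z -0.0002
t8.6 r-9.0 x2.9 v5 s-11.9 f5.6 | y 0.0150 z 0.0000
t8.7 r-12.9 x3.7 v11 s-16.6 f5.6 | y 0.0202 z 0.0003
t8.8 r-16.1 x5.3 v20 s-21.3 f5.6 | y 0.0245 z 0.0007
t8.9 r-18.3 x7.8 v31 s-26.1 f5.6 | y 0.0274 z 0.0011
t9.0 r-19.4 x11.5 v42 s-30.8 f5.6 | y 0.0289 z 0.0017
```

Emit:
drive_tool(deltas="0 0.0029 -0.0003 0 -1;0 0.0091 -0.0002 0 -1;0 0.015 0 0 -1;0 0.0202 0.0003 0 -1;0 0.0245 0.0007 0 -1;0 0.0274 0.0011 0 -1")

```text
time_s: 15.55
eef_pos: [0.5107, -0.0312, 0.2296]
ee_rot: [[0.982, -0.19, -0.0], [-0.19, -0.982, -0.0], [-0.0, 0.0, -1.0]]
wrist_force: [-2.8, 1.0, 2.8]
gripper_width: 0.0217
finger_force: 89.6
```

```bash
python3 rd.py "0 0.0029 -0.0003;0 0.0091 -0.0002;0 0.015 0;0 0.0202 0.0003;0 0.0245 0.0007;0 0.0274 0.0011" 7 "[[0,0],[8.4,0],[9.2,-38],[30,-37]]"
```

```text
T15.55 r cmd -18.3 meas -18.9 w0.8 z 0.2291 0.2296 F model 5.59 meas 5.68 wf [-2.77  1.01  2.78] grip 0.0217
x model 7.8 meas -1.3 area 219 lat 0.0 s -17.6
t9.1 r-28.9 x4.4 v37 s-33.2 f5.6 | y 0.0141 z 0.0009
t9.2 r-28.9 x9.1 v56 s-37.9 f5.6 | y 0.0142 z 0.0016
t9.3 r-22.5 x15.5 v71 s-37.9 f5.6 | y 0.0055 z 0.0016
t9.4 r-14.9 x23.1 v80 s-37.8 f5.6 | y -0.0046 z 0.0016
t9.5 r-6.7 x31.2 v82 s-37.8 f5.6 | y -0.0154 z 0.0016
t9.6 r1.4 x39.4 v80 s-37.8 f5.6 | y -0.0263 z 0.0016
t9.7 r9.1 x47.0 v73 s-37.8 f5.6 | y -0.0365 z 0.0016
```

Run:
```python
from m import *
import pickle
s0=pickle.load(open("s0.pkl","rb"))["scene"]
for n in("14.90","15.55"):
    S=dict(s0,color=cv2.imread(f"pics/r{n}.png"));print(n,edge(S,.0125),yel(S,.0125))
    h=cv2.cvtColor(S["color"],cv2.COLOR_BGR2HSV).astype(int);H,s,V=h[...,0],h[...,1],h[...,2]
    m=(H>=20)&(H<34)&(s>170)&(V>45);k=np.zeros_like(m);k[120:260,220:390]=m[120:260,220:390]
    print([(q[0],q[1].round(1),np.round(q[2][1],1)) for q in blobs(k,4)])
a=cv2.imread('pics/r15.55.png')[130:230,240:360];cv2.imwrite('pics/v2.png',cv2.convertScaleAbs(cv2.resize(a,None,fx=5,fy=5,interpolation=2),alpha=1.7))
```

```text
14.90 (168, np.float64(-52.89664831110484)) (np.int32(168), array([295.5, 190.2]), np.float64(1.1421078500517936), np.float64(0.7167545236053033))
[(np.int32(168), array([295.5, 190.2]), array([21. ,  9.4]))]
15.55 (159, np.float64(-56.31540687606676)) (np.int32(159), array([294.3, 190.8]), np.float64(-3.016980029462495), np.float64(-0.2467039662257896))
[(np.int32(159), array([294.3, 190.8]), array([19.3,  8.7]))]
```

View pics/v2.png

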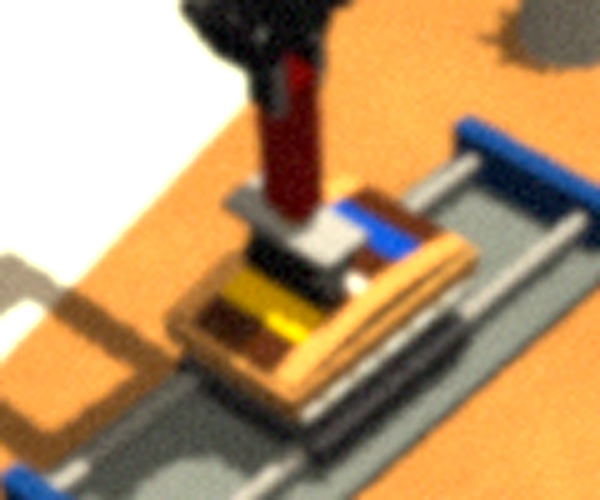

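The lid really is at x of about -1.5 mm: the rolling wheel drags it along. That explains both lags, so I'll model a wheel drag with the sign of ds/dt.

```bash
python3 - <<'E'
t=open("p.py").read()
t=t.replace('-FC*np.tanh(d["v"]/.003))','-FC*np.tanh(d["v"]/.003)+DR*np.tanh(((r1-r0)/1e3/T-d["v"])/.01))').replace("G,FC=1.07,.09","G,FC,DR=1.07,.03,.15")
open("p.py","w").write(t)
E
python3 - <<'E'
import p;from p import *
rows="0 0.0029 -0.0003;0 0.0091 -0.0002;0 0.015 0;0 0.0202 0.0003;0 0.0245 0.0007;0 0.0274 0.0011"
for DR in(.1,.15,.2,.25,.3):
    p.DR=DR;d=dict(x=.0025,v=0,t=8.35,r=2.2,z=.2299,zc=load()["zc"]);step(d,2.2,.2299,.05)
    for w in rows.split(";"):
        a=[float(k) for k in w.split()];step(d,2.2-a[1]*750,.2299-a[2]*.75)
    x=d["x"];d2=dict(d);step(d2,d["r"],d["z"],.05);print(DR,x*1e3,d["v"]*1e3,d2["x"]*1e3,d2["v"]*1e3)
    if DR==.2:
        d2["x"]=-.0008;save(d2);D=d2
p.DR=.2
plan(D,8,[(0,0),(8.99,-17.5),(9.4,-37),(30,-37)])
E
sed -i 's/G,FC,DR=1.07,.03,.15/G,FC,DR=1.07,.03,.2/' p.py
```

```text
0.1 4.114173562207067 21.030045621089954 5.29074908330785 25.887586261920536
0.15 1.1443617048932284 11.89682896605521 1.8505389930669138 16.16462432159305
0.2 -2.090988621760056 3.519699440749341 -1.7773135160183593 8.542721708728708
0.25 -5.419919169558125 -4.6217746570613025 -5.406159575298756 3.7425706710124906
0.3 -8.12511912693276 -9.985598326965734 -8.298493915738337 1.2496311420980004
t9.1 r-24.7 x0.4 v16 s-25.1 f5.6 | y 0.0085 z -0.0001
t9.2 r-27.3 x2.6 v27 s-29.8 f5.6 | y 0.0120 z 0.0004
t9.3 r-28.8 x5.9 v39 s-34.6 f5.6 | y 0.0139 z 0.0011
t9.4 r-26.7 x10.3 v50 s-36.9 f5.6 | y 0.0111 z 0.0014
t9.5 r-20.8 x16.3 v66 s-37.0 f5.6 | y 0.0032 z 0.0014
t9.6 r-13.5 x23.7 v77 s-37.0 f5.6 | y -0.0065 z 0.0014
t9.7 r-5.4 x31.7 v82 s-37.0 f5.6 | y -0.0173 z 0.0014
t9.8 r2.8 x39.9 v81 s-37.0 f5.6 | y -0.0282 z 0.0014
```

Emit:
drive_tool(deltas="0 0.0085 0 0 -1;0 0.012 0.0004 0 -1;0 0.0139 0.0011 0 -1;0 0.0111 0.0014 0 -1")

```text
time_s: 16.0
eef_pos: [0.5091, -0.0392, 0.2284]
ee_rot: [[0.982, -0.19, -0.0], [-0.19, -0.982, -0.0], [-0.0, 0.0, -1.0]]
wrist_force: [-3.9, -0.4, 2.2]
gripper_width: 0.022
finger_force: 89.5
```

```bash
python3 rd.py "0 0.0085 0;0 0.012 0.0004;0 0.0139 0.0011;0 0.0111 0.0014" 8 "[[0,0],[8.99,-17.5],[9.4,-37],[30,-37]]"
```

```text
T16.00 r cmd -26.7 meas -27.1 w0.7 z 0.2280 0.2284 F model 5.59 meas 5.12 wf [-3.93 -0.43  2.22] grip 0.0220
x model 10.4 meas 11.1 area 121 lat 0.0 s -38.2
t9.6 r-16.5 x20.5 v80 s-36.9 f5.6 | y -0.0136 z 0.0004
t9.7 r-8.2 x28.9 v85 s-36.9 f5.6 | y -0.0246 z 0.0004
t9.8 r0.3 x37.5 v85 s-36.9 f5.6 | y -0.0360 z 0.0004
t9.9 r8.7 x45.8 v81 s-36.9 f5.6 | y -0.0471 z 0.0004
t10.0 r16.3 x53.4 v72 s-36.9 f5.6 | y -0.0573 z 0.0004
t10.1 r22.9 x60.0 v61 s-37.0 f5.6 | y -0.0661 z 0.0004
t10.2 r28.2 x65.3 v48 s-37.0 f5.6 | y -0.0732 z 0.0004
t10.3 r32.2 x69.2 v34 s-37.0 f5.6 | y -0.0785 z 0.0004
```

Emit:
drive_tool(deltas="0 -0.0136 0.0003 0 -1;0 -0.0246 0.0003 0 -1;0 -0.036 0.0003 0 -1;0 -0.047 0.0003 0 -1;0 -0.0573 0.0003 0 -1")

```text
time_s: 16.55
eef_pos: [0.5177, 0.0045, 0.2285]
ee_rot: [[0.982, -0.189, 0.0], [-0.189, -0.982, 0.0], [0.0, -0.0, -1.0]]
wrist_force: [-3.1, -0.4, 2.8]
gripper_width: 0.0219
finger_force: 89.4
```

```bash
python3 rd.py "0 -0.0136 0.0003;0 -0.0246 0.0003;0 -0.036 0.0003;0 -0.047 0.0003;0 -0.0573 0.0003" 5 "[[0,0],[8.99,-17.5],[9.4,-37],[30,-37]]"
```

```text
T16.55 r cmd 16.3 meas 17.4 w0.9 z 0.2278 0.2285 F model 5.58 meas 5.68 wf [-3.05 -0.39  2.78] grip 0.0219
x model 53.3 meas 50.8 area 139 lat 0.0 s -33.4
t10.1 r23.2 x60.4 v57 s-37.1 f5.6 | y -0.0092 z 0.0000
t10.2 r28.3 x65.4 v45 s-37.0 f5.6 | y -0.0159 z 0.0000
t10.3 r32.0 x69.0 v31 s-37.0 f5.6 | y -0.0209 z 0.0000
t10.4 r34.3 x71.4 v18 s-37.0 f5.6 | y -0.0240 z 0.0000
t10.5 r35.4 x72.5 v6 s-37.1 f5.6 | y -0.0255 z 0.0000
```

Emit:
drive_tool(deltas="0 -0.0085 0 0 -1;0 -0.0145 0 0 -1;0 -0.0185 0 0 -1;0 -0.0205 0 0 -1;0 -0.0205 -0.05 0 -1;0 -0.0205 -0.11 0 -1;0 -0.0205 -0.15 0 -1;0 -0.0205 -0.16 0 -1;0 -0.0205 -0.16 0 -1;0 -0.0205 -0.16 0 -1;0 -0.0205 -0.16 0 -1;0 -0.0205 -0.16 0 -1;0 -0.0205 -0.16 0 -1;0 -0.0205 -0.16 0 -1;0 -0.0205 -0.16 0 -1;0 -0.0205 -0.16 0 -1;0 -0.0205 -0.16 0 -1;0 -0.0205 -0.16 0 -1;0 -0.0205 -0.16 0 -1;0 -0.0205 -0.16 0 -1")

```text
time_s: 18.6
eef_pos: [0.5204, 0.0185, 0.3484]
ee_rot: [[0.982, -0.19, 0.0], [-0.19, -0.982, 0.0], [0.0, -0.0, -1.0]]
wrist_force: [0.3, 0.5, -2.8]
gripper_width: 0.0217
finger_force: 88.9
```

Emit:
drive_tool(deltas="0 0 0 0 -1;0 0 0 0 -1;0 0 0 0 -1;0 0 0 0 -1;0 0 0 0 -1;0 0 0 0 -1;0 0 0 0 -1;0 0 0 0 -1;0 0 0 0 -1;0 0 0 0 -1;0 0 0 0 -1;0 0 0 0 -1;0 0 0 0 -1;0 0 0 0 -1;0 0 0 0 -1;0 0 0 0 -1;0 0 0 0 -1;0 0 0 0 -1;0 0 0 0 -1;0 0 0 0 -1")

```text
time_s: 20.6
eef_pos: [0.5204, 0.0185, 0.3484]
ee_rot: [[0.982, -0.19, -0.0], [-0.19, -0.982, 0.0], [-0.0, -0.0, -1.0]]
wrist_force: [0.7, 0.3, -3.2]
gripper_width: 0.0215
finger_force: 88.9
```

Emit:
drive_tool(deltas="0 0 0 0 -1;0 0 0 0 -1;0 0 0 0 -1;0 0 0 0 -1;0 0 0 0 -1;0 0 0 0 -1;0 0 0 0 -1;0 0 0 0 -1;0 0 0 0 -1;0 0 0 0 -1;0 0 0 0 -1;0 0 0 0 -1;0 0 0 0 -1;0 0 0 0 -1;0 0 0 0 -1;0 0 0 0 -1;0 0 0 0 -1;0 0 0 0 -1;0 0 0 0 -1;0 0 0 0 -1")

```text
time_s: 22.6
eef_pos: [0.5204, 0.0185, 0.3484]
ee_rot: [[0.982, -0.19, 0.0], [-0.19, -0.982, 0.0], [0.0, -0.0, -1.0]]
wrist_force: [0.4, -0.3, -3.1]
gripper_width: 0.022
finger_force: 88.9
```

Run:
```python
from m import *
for i in range(3):
    S=env.snapshot("scene");print(yel(S))
cv2.imwrite("pics/end.png",S["color"]);s,r,w=st();print(r,w,s["eef_pos"],s["wrist_force"],s["gripper_width"],s["finger_force"],s["time_s"])
```

```text
(np.int32(171), array([294.5, 187.5]), np.float64(-1.5060590847524082), np.float64(-0.10039286518091002))
(np.int32(171), array([294.5, 187.5]), np.float64(-1.6360087779547783), np.float64(0.15981163679413463))
(np.int32(167), array([294.6, 187.6]), np.float64(-1.4749751962144018), np.float64(0.3951952061428507))
29.173611506046697 0.8676354006860584 [0.52036554 0.01848322 0.3483706 ] [ 0.2232573  -0.04211024 -2.72467882] 0.02192691892229637 88.86045455932617 22.75
```

View pics/end.png

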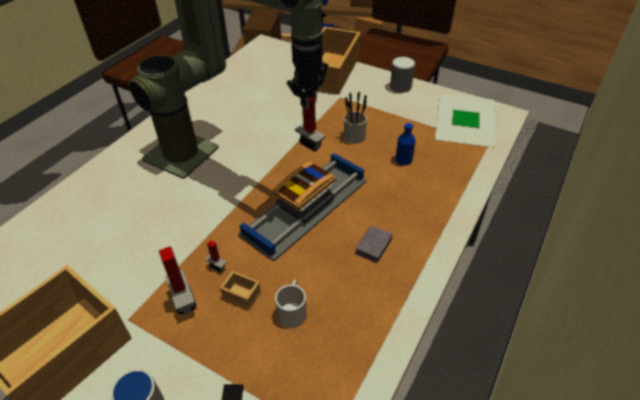

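The roller is held upright above the lid at about (311,125), the carriage is back at centre (yellow band at (294.5,187.5), as at the start) and the bystanders are where they were.

```bash
python3 -c "
from cell import env
print(env.finish_job())"
```

```text
the job is handed in; nothing more can be done
None
```

I rolled the lid from the blue band over the crown (held about 5 s) to the yellow band at a measured 4.9–6.4 N, then lifted off with the roller held upright and the carriage back at centre. The job is handed in at about 23 s, but it returned no verdict.

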